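Isolate the faulty power station and swing out its lockout hasp

TASK

One of the two yellow power stations on the synthesizer bench shows a red lamp: turn that station's red isolator handle fully to off, against its stop, and only then swing its lockout hasp out until it stands square out from the panel, ready for a padlock. Leave the station with the green lamp switched on with its hasp folded, and do not shift anything lying around. Let go of everything when you finish.

Things in the scene. Friction and masses are not known exactly. Their poses are not given: they have to be found in the camera images.
- iso_a: power station, left (+y) of the table, fixed: yellow case 150 mm wide, 185 mm long up its grey top face, which leans 30 deg towards the robot; behind it a grey block with flat top 125 mm high (own x 55 to 115 mm). Origin: centre of footprint on the table; own x away from the robot side, z up. Up the slope = (cos 30, 0, sin 30), the face's outward normal = (-sin 30, 0, cos 30).
- axis_a (a point): where the isolator's turning axis meets station a's face: 96.5 mm above the station's origin, 115 mm up the slope from the face's front edge. Axes as the station's (not tilted).
- handle_a (a joint): isolator handle's angle about the face's normal, rad: 0 = off, at its hard stop, bar straight across the slope, white mark to the station's +y; 1.25 to 1.5 = on, bar nearly along the slope, mark down the slope. On to off is clockwise, looking at the face. Stiff (0.22 N m; a grip lags or slips some degrees: turn till the stop is felt); stays where left.
- grip_a (a point): middle of the red handle bar, on the turning axis, 37.5 mm out from the face. Bar 112 mm long, 16 wide, 25 deep (25 to 50 mm out from the face), on a 26 mm hub over a black disc 60 mm across, 8 high. Axes turn with the handle: y along the bar to its white mark, z the face's outward normal.
- hasp_a (a joint): lockout hasp's angle, rad: 0 = folded flat on the face, 1.57 = square out from it, stop at 1.75. Hinged across the slope at its lower end: the free end rises and swings down the slope, to the robot. Friction 0.08 N m, stays where left. With the isolator on, the handle's nose lies over the hasp's lip and blocks it.
- hinge_a (a point): on the hasp's hinge axis, mid-width, 98 mm down the slope from the isolator's axis, 5 mm out from the face. Axes as point lip.
- lip_a (a point): middle of the back (up-slope) side of the hasp's lip. Hasp: metal plate 50 x 30 x 5 mm, 2.5 mm off the face; lip 5 mm thick across its free end, top 23 mm out from the face, back 48 mm down-slope of the isolator's axis. Handle off: 40 mm free between bar and lip. A straight push down-slope jams: go with the arc. Axes: x hinge to lip, y across, z out of the plate.
- iso_b: power station, right (-y) of the table, fixed: yellow case 150 mm wide, 185 mm long up its grey top face, which leans 30 deg towards the robot; behind it a grey block with flat top 125 mm high (own x 55 to 115 mm). Origin: centre of footprint on the table; own x away from the robot side, z up. Up the slope = (cos 30, 0, sin 30), the face's outward normal = (-sin 30, 0, cos 30).
- axis_b (a point): where the isolator's turning axis meets station b's face: 96.5 mm above the station's origin, 115 mm up the slope from the face's front edge. Axes as the station's (not tilted).
- handle_b (a joint): isolator handle's angle about the face's normal, rad: 0 = off, at its hard stop, bar straight across the slope, white mark to the station's +y; 1.25 to 1.5 = on, bar nearly along the slope, mark down the slope. On to off is clockwise, looking at the face. Stiff (0.22 N m; a grip lags or slips some degrees: turn till the stop is felt); stays where left.
- grip_b (a point): middle of the red handle bar, on the turning axis, 37.5 mm out from the face. Bar 112 mm long, 16 wide, 25 deep (25 to 50 mm out from the face), on a 26 mm hub over a black disc 60 mm across, 8 high. Axes turn with the handle: y along the bar to its white mark, z the face's outward normal.
- hasp_b (a joint): lockout hasp's angle, rad: 0 = folded flat on the face, 1.57 = square out from it, stop at 1.75. Hinged across the slope at its lower end: the free end rises and swings down the slope, to the robot. Friction 0.08 N m, stays where left. With the isolator on, the handle's nose lies over the hasp's lip and blocks it.
- hinge_b (a point): on the hasp's hinge axis, mid-width, 98 mm down the slope from the isolator's axis, 5 mm out from the face. Axes as point lip.
- lip_b (a point): middle of the back (up-slope) side of the hasp's lip. Hasp: metal plate 50 x 30 x 5 mm, 2.5 mm off the face; lip 5 mm thick across its free end, top 23 mm out from the face, back 48 mm down-slope of the isolator's axis. Handle off: 40 mm free between bar and lip. A straight push down-slope jams: go with the arc. Axes: x hinge to lip, y across, z out of the plate.
- lamp_red: red signal lamp, 36 mm across, 44 mm high, fixed on the grey block at the back of one of the stations: that station is the faulty one. Origin under its centre.
- lamp_green: green signal lamp of the same size, on the other, healthy station.
- tape_roll: bystander, loose: roll of lime green tape lying flat, 90 mm across, 24 mm high, between the stations. Origin under its centre, on its axis.
- cleaner_can: bystander, loose: upright white can, 52 mm across, 150 mm high, behind the gap between the stations. Origin under its centre, on its axis.
- padlock: bystander, loose: red padlock with steel shackle lying on the table, about 70 x 40 x 20 mm, in front of the gap between the stations. Origin under its centre.
- screwdriver: bystander, loose: screwdriver lying on the table, 170 mm long, right. Origin under its centre.
- mug: bystander, loose: blue mug, 80 mm across, 90 mm high, left. Origin under its centre, on its axis.
- spare_module: bystander, loose: loose synthesizer module lying face up, 128 x 60 x 40 mm over its knobs, right. Origin under its centre.
- knob_tray: bystander, loose: grey open tray, 120 x 90 x 30 mm, left. Origin under its centre.

How it is judged (in metres and radians):
On the way, in this order (a step that is already met when the one before it is completed fails the run):
1. the isolator handle of the station with the red lamp is at off, against its stop (((horizontal distance between lamp_red and iso_a below 0.15 m and value of joint handle_a below 0.06 rad) or (horizontal distance between lamp_red and iso_b below 0.15 m and value of joint handle_b below 0.06 rad))), for 0.2 s.
2. that station's hasp is swung out, with its handle still at off (((horizontal distance between lamp_red and iso_a below 0.15 m and value of joint handle_a below 0.06 rad and value of joint hasp_a above 1.3 rad) or (horizontal distance between lamp_red and iso_b below 0.15 m and value of joint handle_b below 0.06 rad and value of joint hasp_b above 1.3 rad))), for 0.2 s.
At the end, for the whole second after the job is handed in: On the station with the red lamp the handle is within 0.06 rad (3.5 deg) of its off stop and the hasp is at least 1.3 rad (75 deg) out from the face; on the other the handle is still on (above 1.15 rad) and the hasp folded (below 0.2 rad) (((horizontal distance between lamp_red and iso_a below 0.15 m and value of joint handle_a below 0.06 rad and value of joint hasp_a above 1.3 rad and value of joint handle_b above 1.15 rad and value of joint hasp_b below 0.2 rad) or (horizontal distance between lamp_red and iso_b below 0.15 m and value of joint handle_b below 0.06 rad and value of joint hasp_b above 1.3 rad and value of joint handle_a above 1.15 rad and value of joint hasp_a below 0.2 rad))); the robot touches nothing.
It fails at once if the hasp of the red-lamp station is lifted (over 0.3 rad) while its handle is not at off (over 0.15 rad) ((horizontal distance between lamp_red and iso_a below 0.15 m and value of joint hasp_a above 0.3 rad and value of joint handle_a above 0.15 rad) or (horizontal distance between lamp_red and iso_b below 0.15 m and value of joint hasp_b above 0.3 rad and value of joint handle_b above 0.15 rad)).
It fails at once if the healthy, green-lamp station is switched off (handle below 1.15 rad) or its hasp lifted (over 0.2 rad) ((horizontal distance between lamp_red and iso_a below 0.15 m and (value of joint handle_b below 1.15 rad or value of joint hasp_b above 0.2 rad)) or (horizontal distance between lamp_red and iso_b below 0.15 m and (value of joint handle_a below 1.15 rad or value of joint hasp_a above 0.2 rad))).
It fails at once if a loose thing lying around is shifted by more than 30 mm (distance of any of tape_roll, cleaner_can, padlock, screwdriver, mug, spare_module, knob_tray from where it was at the start of the episode above 0.03 m).
It also fails if it takes over 54 s, if anything falls off the work surface, if the arm or the gripper's body presses on something with over 40 N, if the wrist force passes 120 N, or if a joint passes its speed limit or range.

ROBOT

A 6-joint arm with a two-finger parallel gripper is mounted at the origin on the work surface. World frame = base frame: x ahead of the robot, y to its left, z up, the work surface at z = 0. Lengths are in m, angles in degrees, forces in N, time in s.
With the tool pointing down it reaches from about 0.4 to 0.825 m from the base axis. Payload 7 kg.
Tool frame: the origin (TCP) lies between the finger pads; the fingertips stand 19 mm ahead of it and the grasp point (between the pads) is the TCP; z points along the fingers, y is the line along which they close (so a half turn about z gives the same grasp; the last joint's range is limited). The gripper opens to 88 mm and grips with 3 to 60 N. Pads are 19 mm wide; open, the fingers measure 130 mm over their backs; the gripper's body (78 mm by 193 mm) begins 47 mm behind the grasp point.
Start: joints at [83.772, 20.546, 0.682, 0, -70.136, -16.507], TCP at [0.261, 0.623, 0.225] pointing down, gripper open.
Joint ranges: [-176.03, 176.03], [-82.01, 121.73], [-58.28, 71.71], [-173.87, 95.51], [-174.79, -0.11], [-173.66, 173.66]. Speed limits (degrees/s): [136.94, 136.94, 172.46, 180, 180, 180].

INTERFACE

Orientations are given as [roll, pitch, yaw] about the fixed x, y, z axes, in that order (R = Rz(yaw) Ry(pitch) Rx(roll)).
In Python, from plant import get_obs, snapshot, close_job, spot_in, spot_point gives the robot as it stands.
- The arm moves only by the tool play_rows, never from a script. Its argument "plan" is a list of rows, each a list of 6 numbers: the shift along the tool's x, y, z in cm, then the turn, a rotation vector about the tool's x, y, z in degrees. A call has 1 to 20 rows; each row shifts and turns the commanded pose from where the row before left it, along the tool's axes as they then stand; what a row does not reach is not made up. A row lasts 1/12 s, in which the tool goes at most 41.7 mm and 7.16 degrees, less where a joint would pass 70% of its speed; a pose out of reach is approached as far as the arm can. A call is refused whole if a number of a shift passes 4.17 or a number of a turn 7.16, either way. A call with a gripper value outside its range is refused whole. "grip" is the finger opening in cm, from 0 to 8.76, set as the call begins (left out, the last holds). The fingers move at their own pace and stop on an object; the grip force is fixed at half the most. Time passes only in rows, so rows that do not move let the fingers close. It gives the time, the measured TCP pose, the force, the opening and the grip force at its end, in the units of the state.
- get_obs(): the state, without advancing time (a new reading comes with each control period).
- snapshot(name): name is "scene" or "top"; returns a dict with "frame" (420x560x3 uint8, red, green, blue), "fx", "fy", "cx", "cy" (pixels), "position" and "attitude" of the camera in the world. Camera axes: x right, y down, z forward; pixel columns grow to the right and rows downward; lengths in m; the calibration is good to about 2 mm. A picture is of the moment at which its call begins. There is no depth.
- close_job(): hands the job in; it is judged then, once.
Trained networks look in the newest picture that a camera, given by its name, has taken for a name from the list of things; names that differ only in an ending like _2 or _b are one class to them, and where a whole thing is asked for, a point or a joint stands for the part that bears it (a point fixed in the world has none). Each returns a list of dicts, best first, with "score" (0 to 1); they miss things now and then, are a little off and sometimes report something else, mostly with a low value. They report only what shows in the picture. A call takes as long as a camera call.
- spot_in(camera, thing): "position" ([x, y, z] in m, in world coordinates, good to about 4 mm: the middle of the surface that is visible of it).
- spot_point(camera, thing): "position" ([x, y, z] in m, in world coordinates, good to about 4 mm: a listed point, or the origin of a listed thing).
The state is a dict: "clock": time; "joint_pos": joint angles; "qvel": joint speeds; "tau": joint torques, N m; "tool_pos": TCP position; "orientation": TCP orientation; "force": force on the tool from outside, world axes, zero at the start; "moment": the same for the moment, N m; "opening": finger opening in m; "gripper_force": force on a finger pad.
Only numpy, scipy, OpenCV 4.12 (cv2) and the standard library are available. Lean on these libraries where they do the work, as an engineer would, in place of code of your own. Each camera call takes 0.05 s, during which the arm holds its last target. There are 200 camera calls.

## Working session

There is one attempt and no reset: what is moved stays moved. The work goes in short steps, Python scripts to look and compute and a tool call to move; the robot and the scene stay as the last step left them, time stands still between calls to the robot, and variables do not carry over. Pictures are saved under pics/ and viewed, at most 10 in all, crops included, and the job is handed in when it is done.

Besides the shell and the picture viewer there is one more tool, called after "Request:" as name(argument=value, ...) on one line, values as JSON. play_rows: Moves the arm, as the interface text tells. Its arguments: {"type":"object","properties":{"plan":{"type":"array","items":{"type":"array","items":{"type":"number"}}},"grip":{"type":"number"}},"required":["plan"]}

```bash
mkdir -p pics; python3 - <<'E'
from plant import *
import cv2
o=get_obs();print({k:o[k] for k in('clock','tool_pos','orientation','opening','force')})
ims=[]
for c in('scene','top'):
    s=snapshot(c);cv2.imwrite(f'pics/{c}0.png',s['frame'][:,:,::-1]);print(c,s['position'],s['attitude'],s['fx'])
    for n in('iso_a','axis_a','grip_a','lip_a','hinge_a','lamp_red','lamp_green'):
        print(n,[(r['position'],r['score']) for r in spot_point(c,n)][:3])
E
```

```text
{'clock': 0.0, 'tool_pos': array([0.26068423, 0.62210305, 0.22363577]), 'orientation': array([ 1.79906980e+02, -5.82653931e-03, -2.27427963e+01]), 'opening': 0.0874642062683666, 'force': array([ 0.44095914, -0.62173803, -0.28427158])}
scene [ 1.47655856 -0.41463278  0.88395762] [-127.74235869    0.8274803    63.73371663] 519.3087026033921
iso_a [([0.5849, 0.1948, 0.0015], 0.7), ([0.5058, -0.207, -0.0022], 0.67)]
axis_a [([0.5851, 0.1928, 0.0949], 0.76), ([0.5112, -0.2101, 0.0947], 0.69), ([0.5416, 0.1962, 0.0876], 0.45)]
grip_a [([0.564, 0.1954, 0.129], 0.66), ([0.4928, -0.2019, 0.1272], 0.51)]
lip_a [([0.5403, 0.1962, 0.0862], 0.52)]
hinge_a [([0.495, 0.1983, 0.0532], 0.48)]
lamp_red [([0.6738, 0.1846, 0.1231], 0.66), ([0.4987, 0.1954, 0.05], 0.38)]
lamp_green [([0.6033, -0.1895, 0.1255], 0.77)]
top [0.47880279 0.02607777 1.47868448] [-176.32626599   -0.58635195  -89.14648895] 528.4312332940298
iso_a [([0.5828, 0.1915, -0.0009], 0.95), ([0.5069, -0.207, 0.0004], 0.76), ([0.4216, -0.1872, 0.0516], 0.75)]
axis_a [([0.5137, -0.2079, 0.097], 0.85), ([0.5844, 0.1951, 0.0932], 0.62)]
grip_a [([0.5636, 0.1941, 0.1266], 0.86), ([0.4868, -0.2061, 0.1294], 0.78), ([0.6985, 0.0002, 0.0002], 0.49)]
lip_a [([0.4582, -0.1985, 0.084], 0.62), ([0.5356, 0.1957, 0.0834], 0.47)]
hinge_a [([0.4973, 0.1928, 0.0511], 0.5), ([0.4179, -0.1832, 0.0517], 0.43), ([0.5345, 0.1959, 0.0843], 0.38)]
lamp_red [([0.6736, 0.1888, 0.1289], 0.71), ([0.698, 0.0011, -0.0009], 0.37)]
lamp_green [([0.5854, 0.1954, 0.0037], 0.72), ([0.6019, -0.1955, 0.1249], 0.5)]
```

View pics/scene0.png

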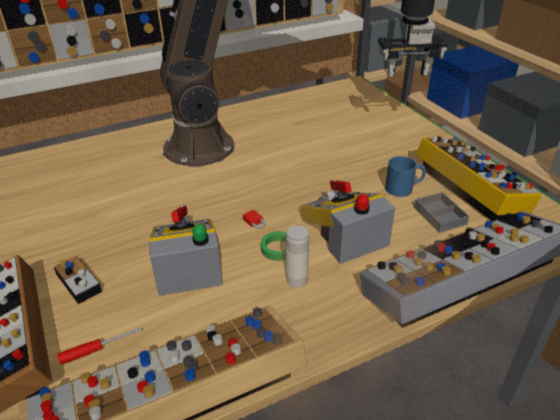

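View pics/top0.png

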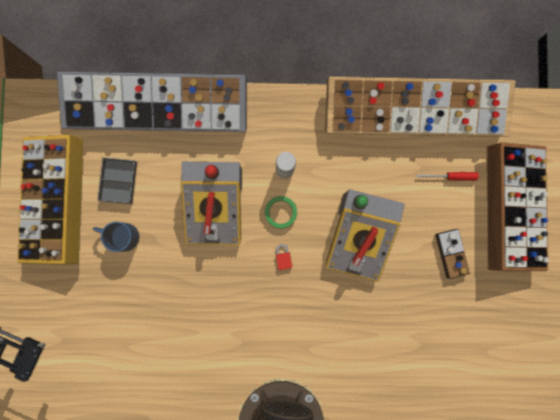

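Top picture: red lamp at (211,172) on the left station (iso_a), its bar from (210,193) to (208,228), hasp about (211,232); green lamp at (361,202) on the right one. I'll check iso_a's yaw and handle angle with an overlay.

```bash
cat > h.py <<'E'
import numpy as np, cv2
from scipy.spatial.transform import Rotation as R
from plant import *
O=np.array([.584,.1935,0]); 
c,s=np.cos(np.pi/6),.5
def stR(yaw): return R.from_euler('z',yaw,degrees=True).as_matrix()
def facept(u,v,n,yaw,O=O):  # u up-slope from axis, v across (+y), n out
    return O+stR(yaw)@(np.array([0,0,.0965])+AX+u*np.array([c,0,s])+v*np.array([0,1,0])+n*np.array([-s,0,c]))
AX=np.array([0.,0,0])
def proj(S,P):
    M=R.from_euler('xyz',S['attitude'],degrees=True).as_matrix()
    q=(np.atleast_2d(P)-S['position'])@M
    return np.c_[S['fx']*q[:,0]/q[:,2]+S['cx'],S['fy']*q[:,1]/q[:,2]+S['cy']]
def draw(img,S,P,col,k,o,closed=True):
    p=((proj(S,P)-o)*k).astype(np.int32); cv2.polylines(img,[p],closed,col,1,cv2.LINE_AA)
E
cat > ov.py <<'E'
import sys
from h import *
name,yaw,th,hs=sys.argv[1],float(sys.argv[2]),np.radians(float(sys.argv[3])),np.radians(float(sys.argv[4]))
out=[]
for cam,o in(('top',(165,145)),('scene',(290,160))):
    S=snapshot(cam);k=4;f=S['frame'][o[1]:o[1]+120,o[0]:o[0]+100,::-1]
    im=cv2.resize(f,None,fx=k,fy=k,interpolation=cv2.INTER_CUBIC);o=np.array(o)
    F=lambda L:np.array([facept(*p,yaw) for p in L])
    draw(im,S,F([(-.115,-.075,0),(-.115,.075,0),(.07,.075,0),(.07,-.075,0)]),(255,255,0),k,o)
    draw(im,S,O+np.array([(.055,-.075,.125),(.055,.075,.125),(.115,.075,.125),(.115,-.075,.125)])@stR(yaw).T,(255,0,255),k,o)
    # bar: dir y' = at 0 +y(v); positive about normal: v -> -u
    d=lambda a,b:(-np.sin(th)*a+np.cos(th)*b, np.cos(th)*a+np.sin(th)*b)
    draw(im,S,F([(*d(a,b),.05) for a,b in((.056,-.008),(.056,.008),(-.056,.008),(-.056,-.008))]),(0,255,0),k,o)
    H=lambda x,z:(-.098+x*np.cos(hs)-z*np.sin(hs), .005+x*np.sin(hs)+z*np.cos(hs))
    draw(im,S,F([(H(x,z)[0],v,H(x,z)[1]) for x,v,z in((.05,-.015,.018),(.05,.015,.018),(0,.015,0),(0,-.015,0))]),(0,0,0),k,o)
    out.append(im)
cv2.imwrite(f'pics/{name}.png',np.hstack(out))
E
python3 ov.py ov1 0 85 0
```

```text
(no output)
```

View pics/ov1.png

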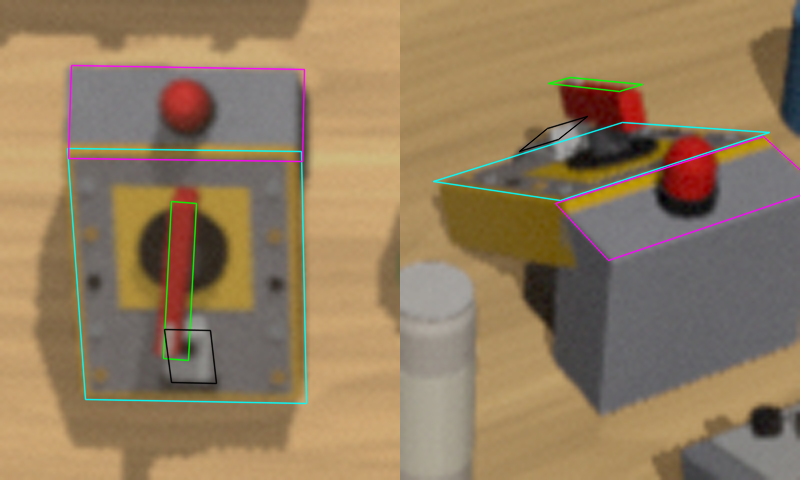

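```bash
sed -i 's/^O=.*/O=np.array([.5865,.1955,0])/' h.py; python3 ov.py ov2 -1.5 81 0
```

```text
(no output)
```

View pics/ov2.png

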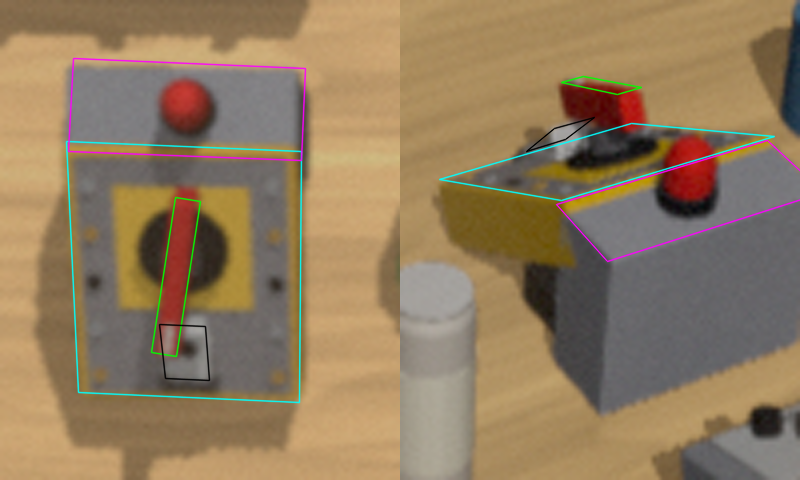

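```bash
sed -i 's/^O=.*/O=np.array([.585,.195,0])/' h.py; cat > go.py <<'E'
# go.py th u v n : delta from measured pose to face-frame target; tool x along -mark at angle th, tool z into face
import sys
from h import *
th,u,v,n=map(float,sys.argv[1:5]); yaw=-.5; th=np.radians(th)
o=get_obs(); T=R.from_euler('xyz',o['orientation'],degrees=True); p=np.array(o['tool_pos'])
up,ac,no=[stR(yaw)@np.array(k) for k in((c,0,s),(0,1,0),(-s,0,c))]
x=np.sin(th)*up-np.cos(th)*ac
G=R.from_matrix(np.c_[x,np.cross(-no,x),-no]); d=facept(u,v,n,yaw)-p
a=facept(0,0,0,yaw)
print('face uvn mm',[round(1000*float((p-a)@k),1) for k in(up,ac,no)])
print('shift cm (current tool axes)',(100*T.inv().apply(d)).round(2)); print('turn deg',np.degrees((T.inv()*G).as_rotvec()).round(2))
print('shift cm (goal axes)',(100*G.inv().apply(d)).round(2))
print('t',o['clock'],'F',np.round(o['force'],1),'M',np.round(o['moment'],2),'open',round(o['opening'],4),'j',np.round(o['joint_pos'],1))
E
python3 go.py 81 0 0 .15
```

```text
face uvn mm [-219.9, 424.7, 274.8]
shift cm (current tool axes) [39.47 29.74 -0.18]
turn deg [  8.09  28.96 -12.93]
shift cm (goal axes) [28.36 38.51 12.48]
t 1.0 F [ 0.5  0.4 -0.2] M [0.02 0.05 0.04] open 0.0873 j [ 83.8  20.5   0.7   0.  -70.1 -16.5]
```

Request:
play_rows(plan=[[1.2,0.9,-0.3,0,0,0],[2.5,1.9,-0.3,0,0,0],[2.5,1.9,0,0,0,0],[2.5,1.9,0,0,0,0],[2.5,1.9,0,0,0,0],[2.5,1.9,0,0,0,0],[2.5,1.9,0,0,0,0],[2.5,1.9,0,0,0,0],[2.5,1.9,0,0,0,0],[2.5,1.9,0,0,0,0],[2.5,1.9,0,0,0,0],[2.5,1.9,0,0,0,0],[2.5,1.9,0,0,0,0],[2.5,1.9,0,0,0,0],[2.5,1.9,0,0,0,0],[2.5,1.9,0,0,0,0],[1.0,0.7,0,0,0,0],[0,0,0,0,0,0]])

```text
clock: 2.5
tool_pos: [0.5115, 0.1889, 0.2307]
orientation: [180.0, -0.0, -22.9]
force: [0.5, 0.1, -0.2]
opening: 0.0874
gripper_force: 0.0
```

Request:
play_rows(plan=[[0,0,0,1.35,4.83,-2.15],[0,0,0,1.35,4.83,-2.15],[0,0,0,1.35,4.83,-2.15],[0,0,0,1.35,4.83,-2.15],[0,0,0,1.35,4.83,-2.15],[0,0,0,1.35,4.83,-2.15],[0,0,0,0,0,0],[0,0,0,0,0,0]])

```text
clock: 3.17
tool_pos: [0.5105, 0.1894, 0.2306]
orientation: [-175.0, -28.9, -11.2]
force: [1.1, 0.5, 0.3]
opening: 0.0878
gripper_force: 0.0
```

```bash
python3 go.py 81 0 0 .10
```

```text
face uvn mm [2.6, -6.3, 153.4]
shift cm (current tool axes) [-0.3  -0.61  5.34]
turn deg [ 0.35  0.67 -0.36]
shift cm (goal axes) [-0.36 -0.58  5.34]
t 3.1667 F [1.1 0.5 0.3] M [ 0.02  1.5  -0.01] open 0.0878 j [ 52.2  -6.7 -51.7  43.7 -34.5  -6.6]
```

Request:
play_rows(plan=[[-0.1,-0.2,1.5,0.1,0.2,-0.1],[-0.1,-0.2,2.0,0.1,0.2,-0.1],[-0.1,-0.2,2.0,0.1,0.2,-0.1],[0,0,1.5,0,0,0],[0,0,0.8,0,0,0],[0,0,0,0,0,0],[0,0,0,0,0,0]])

```text
clock: 3.75
tool_pos: [0.5513, 0.1961, 0.1639]
orientation: [-174.8, -29.5, -11.2]
force: [0.1, -0.8, 0.9]
opening: 0.0878
gripper_force: 0.0
```

```bash
python3 go.py 81 0 0 .046; python3 ov.py ov3 -0.5 81 0
```

```text
face uvn mm [4.5, 0.8, 75.2]
shift cm (current tool axes) [-0.43  0.14  2.92]
turn deg [ 0.12  0.03 -0.32]
shift cm (goal axes) [-0.43  0.15  2.92]
t 3.75 F [ 0.1 -0.8  0.9] M [ 0.02  1.64 -0.03] open 0.0878 j [ 37.    1.5 -58.   72.  -18.7 -24. ]
```

View pics/ov3.png

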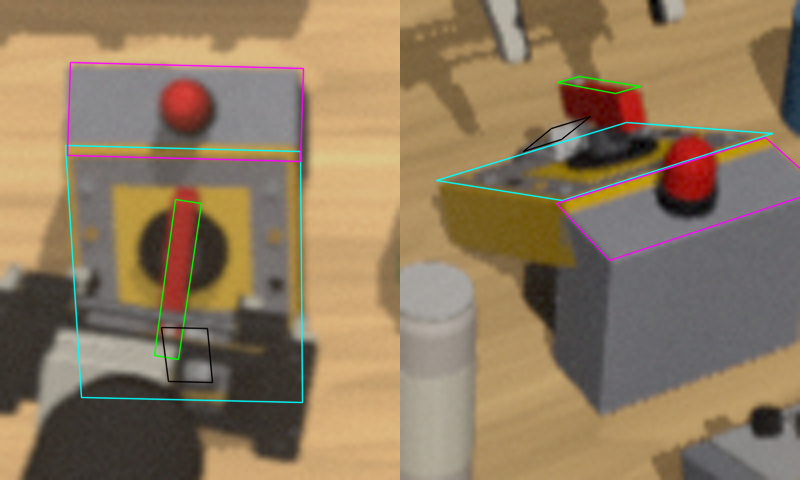

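The gripper is over the bar, but joint 3 is at -58.0 with a limit of -58.28. I'll fit the arm's kinematics from the poses so far to choose a feasible path.

```bash
cat > kin.py <<'E'
import numpy as np, itertools, json, os
from scipy.spatial.transform import Rotation as R
from scipy.optimize import least_squares
E=lambda a,d:R.from_euler(a,d,degrees=True)
LO=np.array([-176.03,-82.01,-58.28,-173.87,-174.79,-.11]);LO[5]=-173.66
HI=np.array([176.03,121.73,71.71,95.51,-.11,173.66])
def fk(q,P,sg):
    o,h,a1,y1,L1,ex,ez,L2,y2,tz,tx,c6=P
    r1=E('z',q[0]+o); p=np.array([0,0,h])+r1.apply([a1,y1,0])
    r=r1*E('y',q[1]); p=p+r.apply([0,0,L1])
    r=r*E('y',-q[2]); p=p+r.apply([ex+L2,y2,ez])
    r=r*E('x',sg[0]*q[3])*E('y',-q[4]); p=p+r.apply([tz,0,0])
    r=r*E('x',sg[1]*q[5]+c6)
    # tool z = local x
    return p, r*R.from_matrix(np.array([[0,0,1],[0,1,0],[-1,0,0]],float))
def res(q,p,G,P,sg):
    a,b=fk(q,P,sg); return np.r_[(a-p)*10,(G.inv()*b).as_rotvec()*3]
E
cat > fit.py <<'E'
from kin import *
from plant import get_obs
o=get_obs()
D=[([83.772,20.546,.682,0,-70.136,-16.507],[.2607,.6225,.2245],[180,0,-22.735]),([52.2,-6.7,-51.7,43.7,-34.5,-6.6],[.5105,.1894,.2306],[-175,-28.9,-11.2]),(list(o['joint_pos']),list(o['tool_pos']),list(o['orientation']))]
best=None
for sg in itertools.product((1,-1),(1,-1)):
  for o0 in(0,-16.5):
    for c0 in(0,90,180,270):
      f=lambda P:np.r_[np.concatenate([res(q,np.array(p),E('xyz',g),P,sg) for q,p,g in D]),(P[[2,3,5,6,8,10]])*.02]
      s=least_squares(f,[o0,.3,0,0,.35,0,0,.35,0,.25,0,c0],x_scale=[10,.1,.1,.1,.1,.1,.1,.1,.1,.1,.1,10])
      if best is None or s.cost<best[0]: best=(s.cost,sg,s.x)
print(best[0],best[1],best[2].round(3)); json.dump([list(best[1]),list(best[2])],open('k.json','w'))
E
python3 fit.py
```

```text
0.25978161835163194 (-1, -1) [ 4.29400e+00 -3.23000e-01  2.94000e-01 -1.14000e-01  5.95000e-01
 -0.00000e+00  1.69000e-01  7.50000e-02 -1.14000e-01  1.37000e-01
  0.00000e+00  2.73892e+02]
```

```bash
cat > rot.py <<'E'
from kin import *
from plant import get_obs
o=get_obs()
D=[([83.772,20.546,.682,0,-70.136,-16.507],[180,0,-22.735]),([52.2,-6.7,-51.7,43.7,-34.5,-6.6],[-175,-28.9,-11.2]),(list(o['joint_pos']),list(o['orientation']))]
G=[E('xyz',g) for _,g in D]; A=[a for a in 'xyz']
out=[]
for off in(0,-16.507,16.507):
 for ax in itertools.product('y','xyz','xyz','xyz','xyz'):
  for s in itertools.product((1,-1),repeat=5):
   q=np.array([d[0] for d in D])
   r=R.from_euler('z',q[:,0]+off,degrees=True)
   for i in range(5): r=r*R.from_euler(ax[i],s[i]*q[:,i+1],degrees=True)
   C=r[0].inv()*G[0]
   e=max((G[k].inv()*r[k]*C).magnitude() for k in(1,2))
   out.append((np.degrees(e),off,ax,s))
out.sort(key=lambda t:t[0])
for t in out[:8]: print(t)
E
python3 rot.py
```

```text
(np.float64(0.08532546914640503), 0, ('y', 'y', 'x', 'y', 'x'), (1, -1, -1, -1, -1))
(np.float64(8.516415264149877), 16.507, ('y', 'y', 'x', 'y', 'x'), (1, -1, -1, -1, -1))
(np.float64(8.516415264149947), -16.507, ('y', 'y', 'x', 'y', 'x'), (1, -1, -1, -1, -1))
(np.float64(13.438814261301488), -16.507, ('y', 'x', 'y', 'x', 'y'), (-1, 1, -1, 1, -1))
(np.float64(14.046109826831762), 0, ('y', 'y', 'x', 'y', 'z'), (1, -1, -1, -1, -1))
(np.float64(14.054172941464905), 0, ('y', 'y', 'x', 'y', 'y'), (1, -1, -1, -1, -1))
(np.float64(14.066301809233636), 0, ('y', 'y', 'x', 'y', 'y'), (1, -1, -1, -1, 1))
(np.float64(14.074353414054615), 0, ('y', 'y', 'x', 'y', 'z'), (1, -1, -1, -1, 1))
```

Request:
play_rows(plan=[[0,0,-2,0,0,0],[0,0,-3,0,0,0],[0,0,-3,0,0,0],[0,0,-2,0,0,0],[0,0,0,0,-5,0],[0,0,0,0,-5,0],[0,0,0,0,-5,0],[0,0,0,0,0,0],[0,0,0,0,0,0]])

```text
clock: 4.6
tool_pos: [0.5004, 0.1987, 0.2513]
orientation: [-175.1, -15.0, -9.8]
force: [-0.4, 0.0, -0.1]
opening: 0.0879
gripper_force: 0.0
```

```bash
cat > rec.py <<'E'
import json,os
from plant import get_obs
o=get_obs();L=json.load(open('d.json')) if os.path.exists('d.json') else [([83.772,20.546,.682,0,-70.136,-16.507],[.2607,.6225,.2245],[180,0,-22.735]),([52.2,-6.7,-51.7,43.7,-34.5,-6.6],[.5105,.1894,.2306],[-175,-28.9,-11.2]),([37,1.5,-58,72,-18.7,-24],[.5513,.1961,.1639],[-174.8,-29.5,-11.2])]
L.append([list(map(float,o[k])) for k in('joint_pos','tool_pos','orientation')]);json.dump(L,open('d.json','w'));print(L[-1])
E
python3 rec.py
```

```text
[[49.88354313045389, -2.9799235904551087, -31.55197114614906, 13.477355324326009, -50.30943509588019, 23.34060498911813], [0.5004254149596746, 0.1986799970159394, 0.25128556443579736], [-175.14379802411736, -14.963950027280845, -9.792272763746777]]
```

Request:
play_rows(plan=[[0,0,0,0,-5,5],[0,0,0,0,-5,5],[0,0,0,5,-5,5],[3,0,0,5,0,5],[3,0,0,5,0,5],[3,0,-2,5,0,5],[0,0,0,0,0,0],[0,0,0,0,0,0]])

```text
clock: 5.27
tool_pos: [0.5771, 0.1463, 0.266]
orientation: [-155.3, 5.2, -36.9]
force: [0.5, 0.2, 0.2]
opening: 0.0873
gripper_force: 0.0
```

```bash
python3 rec.py
```

```text
[[20.866447733336646, 4.270942562617293, -11.33528836855749, -20.33617001856159, -57.15069010456955, 39.576718081817646], [0.5771377619724619, 0.1462759310247263, 0.2660174954197375], [-155.27130386771628, 5.156677139756511, -36.9403705073891]]
```

Request:
play_rows(plan=[[0,-3,0,0,5,5],[0,-3,0,0,5,5],[0,-3,-3,-5,5,5],[0,0,-4,-5,0,5],[0,0,-4,-5,0,0],[0,0,-4,-5,0,0],[0,0,0,0,0,0],[0,0,0,0,0,0]])

```text
clock: 5.93
tool_pos: [0.5878, 0.1662, 0.4262]
orientation: [-174.3, 1.3, -54.8]
force: [-0.4, -0.2, -1.1]
opening: 0.0875
gripper_force: 0.0
```

```bash
python3 rec.py; cat > kin2.py <<'E'
from kin import *
from plant import get_obs
AXS=[('z',1),('y',1),('y',-1),('x',-1),('y',-1),('x',-1)]
def rots(q):
    r=R.identity(); out=[r]
    for (a,s),v in zip(AXS,q): r=r*E(a,s*v); out.append(r)
    return out
q0=[83.772,20.546,.682,0,-70.136,-16.507]
C=rots(q0)[6].inv()*E('xyz',[180,0,-22.735])
def cols(q):
    r=[k.as_matrix() for k in rots(q)]
    return np.c_[[0,0,1],r[1][:,[0,1]],r[2][:,[0,2]],r[3][:,[0,2]],r[4][:,1],r[5]]
D=json.load(open('d.json'))
A=np.vstack([cols(q) for q,_,_ in D]); b=np.concatenate([p for _,p,_ in D])
lam=.004
x=np.linalg.solve(A.T@A+lam**2*np.eye(A.shape[1]),A.T@b)
def fk(q): return cols(q)@x, rots(q)[6]*C
if __name__=='__main__':
    print(x.round(3)); print((A@x-b).round(4)); print(np.linalg.svd(A)[1].round(3))
    print([np.degrees((E('xyz',g).inv()*rots(q)[6]*C).magnitude()).round(2) for q,_,g in D])
E
python3 kin2.py
```

```text
[[33.08419037998287, 7.86566979682413, 9.67508110039031, -1.5293076822878258, -86.16521013045305, 2.108882605075784], [0.5878096678899202, 0.16620297124120373, 0.4261983139703552], [-174.30296890386302, 1.3201323661733237, -54.76830148963225]]
[ 0.199 -0.    -0.     0.     0.601  0.464 -0.    -0.096  0.38  -0.096
 -0.   ]
[ 0.0001 -0.     -0.      0.0001  0.0001 -0.     -0.     -0.      0.
 -0.0001  0.     -0.     -0.     -0.      0.     -0.      0.      0.    ]
[4.819 4.788 4.015 1.246 1.159 0.757 0.365 0.246 0.197 0.186 0.   ]
[np.float64(0.0), np.float64(0.09), np.float64(0.06), np.float64(0.0), np.float64(0.0), np.float64(0.0)]
```

Model fits to 0.1 mm. Now I'll search feasible grasps (lean phi along the bar, half turn) over the whole turn.

```bash
cat > ik.py <<'E'
from kin2 import *
from h import facept,stR,c,s
yaw=-.5; up,ac,no=[stR(yaw)@np.array(k) for k in((c,0,s),(0,1,0),(-s,0,c))]
def goal(th,phi,half,u,v,n):
    t=np.radians(th); x=np.sin(t)*up-np.cos(t)*ac
    if half:x=-x
    G=R.from_matrix(np.c_[x,np.cross(-no,x),-no])*E('y',phi)
    return facept(u,v,n,yaw),G
def ik(p,G,q0):
    f=lambda q:np.r_[(fk(q)[0]-p)*10,(G.inv()*fk(q)[1]).as_rotvec()*3]
    r=least_squares(f,np.clip(q0,LO+.02,HI-.02),bounds=(LO,HI),x_scale=30.)
    return r.x,r.cost
def branch(p,G,n=12):
    rng=np.random.default_rng(0);S=[]
    for k in range(n):
        q,e=ik(p,G,np.array([20,5,-30,-20,-50,20]) + (rng.uniform(-1,1,6)*[60,40,40,120,50,150] if k else 0))
        if e<1e-6 and not any(np.abs(q-z).max()<2 for z in S): S.append(q)
    return S
E
cat > scan.py <<'E'
from ik import *
for half in(0,1):
  for phi in(-30,-20,-10,0,10,20,30):
    p,G=goal(81,phi,half,0,0,.046)
    for q in branch(p,G):
        Q=[q];ok=1
        for th in range(71,-20,-10):
            z,e=ik(*goal(th,phi,half,0,0,.046),Q[-1])
            if e>1e-6: ok=0;break
            Q.append(z)
        Q=np.array(Q); m=np.minimum(Q-LO,HI-Q).min(0)
        print(half,phi,'th_end',th if not ok else -19,'q0',q.round(0),'qe',Q[-1].round(0),'margin',m.round(0),'step',np.abs(np.diff(Q,axis=0)).max().round(0) if len(Q)>1 else '')
E
time python3 scan.py
```

```text
0 -30 th_end -19 q0 [ 36.  16. -16.  -4. -55.  48.] qe [ 18.   5. -31. -62. -17.  25.] margin [140.  87.  28. 100.  17. 125.] step 9.0
0 -20 th_end 1 q0 [ 41.  11. -28.   7. -41.  36.] qe [ 38.   5. -42.  -3. -12. -19.] margin [135.  87.  17.  89.  12. 138.] step 14.0
0 -10 th_end 21 q0 [ 44.   7. -44.  30. -26.  11.] qe [ 35.   4. -55.  52.  -9. -53.] margin [132.  86.   3.  43.   9. 121.] step 20.0
1 10 th_end 71 q0 [  44.    7.  -44.   30.  -26. -169.] qe [  44.    7.  -44.   30.  -26. -169.] margin [132.  89.  14.  65.  26.   5.] step 
1 20 th_end 31 q0 [  41.   11.  -28.    7.  -41. -144.] qe [  36.    7.  -32.   -5.  -29. -168.] margin [135.  89.  26.  89.  29.   6.] step 7.0
1 30 th_end -19 q0 [  36.   16.  -16.   -4.  -55. -132.] qe [  18.    5.  -31.  -62.  -17. -155.] margin [140.  87.  28. 100.  17.  18.] step 9.0
real	0m14.980s
user	0m15.455s
sys	0m0.104s
```

```bash
cat > to.py <<'E'
# to.py th phi u v n [mm]
import sys
from ik import *
th,phi,u,v,n=map(float,sys.argv[1:6])
o=get_obs(); T=E('xyz',o['orientation']); p=np.array(o['tool_pos']); g,G=goal(th,phi,0,u/1e3,v/1e3,n/1e3); d=g-p
a=facept(0,0,0,yaw)
print('now uvn mm',[round(1000*float((p-a)@k),1) for k in(up,ac,no)])
# apparent handle angle of tool if it grips
print('shift now-axes',(100*T.inv().apply(d)).round(2),'goal-axes',(100*G.inv().apply(d)).round(2),'turn',np.degrees((T.inv()*G).as_rotvec()).round(2))
print('t',round(o['clock'],2),'F',np.round(o['force'],1),'M',np.round(o['moment'],2),'open',round(o['opening'],4),'j',np.round(o['joint_pos'],1))
q,e=ik(g,G,o['joint_pos']);print('goal q',q.round(1),'err',e)
E
python3 to.py 81 -30 0 0 110
python3 - <<'E'
from ik import *
q0=np.array([30,5,-30,-10,-40,40.])
for th in(90,):
  for phi in(-30,-20,-10,0):
    print(th,phi,[(un,[q.round(0).astype(int).tolist() for q in branch(*goal(th,phi,0,un[0]/1e3,0,un[1]/1e3),n=8)]) for un in((-30,30),(-90,60))])
E
```

```text
now uvn mm [167.5, -28.8, 284.0]
shift now-axes [-5.18  5.36 23.15] goal-axes [-6.02 -0.22 23.57] turn [ -1.8   -3.17 -46.38]
t 5.93 F [-0.4 -0.2 -1.1] M [-0.17  0.21  0.03] open 0.0875 j [ 33.1   7.9   9.7  -1.5 -86.2   2.1]
goal q [ 37.7  10.6 -16.1  -3.8 -60.4  45.8] err 7.572061808987318e-28
90 -30 [((-30, 30), [[39, 17, -21, 0, -52, 50]]), ((-90, 60), [[44, 12, -29, 0, -49, 45]])]
90 -20 [((-30, 30), [[44, 12, -33, 11, -38, 37]]), ((-90, 60), [[50, 7, -41, 13, -36, 29]])]
90 -10 [((-30, 30), [[44, 8, -50, 40, -22, 9]]), ((-90, 60), [[50, 3, -58, 44, -22, -1]])]
90 0 [((-30, 30), []), ((-90, 60), [])]
```

Request:
play_rows(plan=[[0,0,0,-0.2,-0.4,-5.8],[0,0,0,-0.2,-0.4,-5.8],[0,0,0,-0.2,-0.4,-5.8],[0,0,0,-0.2,-0.4,-5.8],[0,0,0,-0.2,-0.4,-5.8],[0,0,0,-0.2,-0.4,-5.8],[0,0,0,-0.2,-0.4,-5.8],[0,0,0,-0.3,-0.4,-5.8],[-1,0,3.0,0,0,0],[-1,0,3.5,0,0,0],[-1,-0.1,3.5,0,0,0],[-1,-0.1,3.5,0,0,0],[-1,0,3.5,0,0,0],[-1,0,3.5,0,0,0],[0,0,2,0,0,0],[0,0,0.9,0,0,0],[0,0,0,0,0,0],[0,0,0,0,0,0]])

```text
clock: 7.43
tool_pos: [0.5297, 0.1935, 0.1919]
orientation: [-175.5, 0.4, -8.4]
force: [-0.7, 0.5, 0.4]
opening: 0.0877
gripper_force: 0.0
```

```bash
python3 to.py 81 -30 0 0 47; python3 ov.py ov4 -0.5 81 0
```

```text
now uvn mm [-0.2, -2.0, 110.3]
shift now-axes [ 3.16 -0.2   5.48] goal-axes [ 3.15 -0.2   5.49] turn [-0.03  0.08 -0.08]
t 7.43 F [-0.7  0.5  0.4] M [-0.29 -0.05  0.  ] open 0.0877 j [ 37.5  10.5 -16.1  -3.9 -60.5  46. ]
goal q [ 35.6  16.1 -16.3  -4.2 -54.7  48.4] err 5.593187322818894e-28
```

View pics/ov4.png

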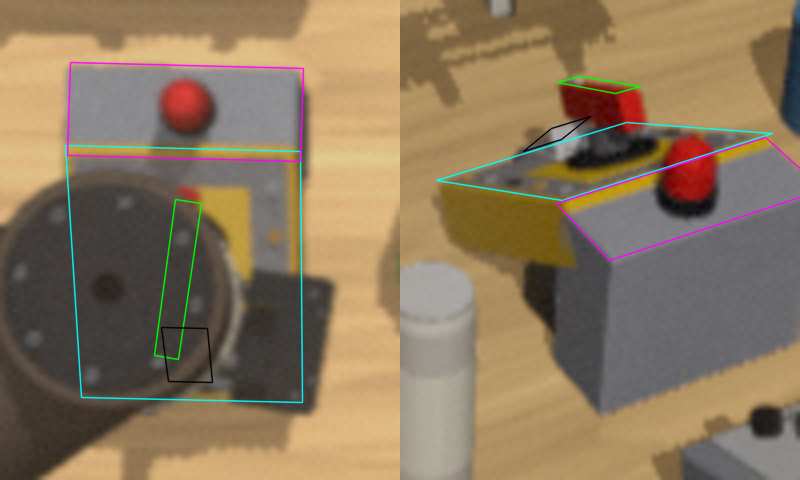

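Request:
play_rows(plan=[[0.8,-0.2,0.8,0,0,0],[0.8,0,0.8,0,0,0],[0.8,0,1.0,0,0,0],[0.75,0,1.0,0,0,0],[0,0,0.8,0,0,0],[0,0,0.6,0,0,0],[0,0,0.4,0,0,0],[0,0,0,0,0,0],[0,0,0,0,0,0]])

```text
clock: 8.28
tool_pos: [0.5614, 0.1948, 0.1376]
orientation: [-175.5, 0.4, -8.4]
force: [-0.2, 0.3, -0.2]
opening: 0.0875
gripper_force: 0.0
```

```bash
python3 to.py 81 -30 0 0 47
```

```text
now uvn mm [0.1, -0.4, 47.4]
shift now-axes [ 0.   -0.04  0.04] goal-axes [ 0.   -0.04  0.04] turn [-0.06  0.11 -0.15]
t 8.28 F [-0.2  0.3 -0.2] M [-0.29  0.04  0.  ] open 0.0875 j [ 35.5  16.2 -16.2  -4.4 -54.9  48.5]
goal q [ 35.6  16.1 -16.3  -4.2 -54.7  48.4] err 1.998555125496229e-29
```

Close gently on the bar.

Request:
play_rows(plan=[[0,0,0,0,0,0],[0,0,0,0,0,0],[0,0,0,0,0,0],[0,0,0,0,0,0],[0,0,0,0,0,0],[0,0,0,0,0,0],[0,0,0,0,0,0],[0,0,0,0,0,0],[0,0,0,0,0,0],[0,0,0,0,0,0],[0,0,0,0,0,0],[0,0,0,0,0,0]], grip=0)

```text
clock: 9.28
tool_pos: [0.5616, 0.1948, 0.1376]
orientation: [-175.4, 0.4, -8.4]
force: [1.1, 0.1, -0.3]
opening: 0.0147
gripper_force: 30.0
```

```bash
python3 to.py 81 -30 0 0 47
```

```text
now uvn mm [0.3, -0.4, 47.3]
shift now-axes [-0.02 -0.03  0.05] goal-axes [-0.02 -0.03  0.05] turn [-0.08  0.1  -0.17]
t 9.28 F [ 1.1  0.1 -0.3] M [-0.25  0.12  0.04] open 0.0147 j [ 35.5  16.2 -16.2  -4.4 -54.9  48.5]
goal q [ 35.6  16.1 -16.3  -4.2 -54.7  48.4] err 8.780748676028558e-30
```

Request:
play_rows(plan=[[0,0,0,1.5,0,2.6],[0,0,0,2,0,3.46],[0,0,0,2,0,3.46],[0,0,0,2,0,3.46],[0,0,0,2,0,3.46],[0,0,0,2,0,3.46],[0,0,0,2,0,3.46],[0,0,0,2,0,3.46],[0,0,0,2,0,3.46],[0,0,0,2,0,3.46],[0,0,0,0,0,0]])

```text
clock: 10.2
tool_pos: [0.5619, 0.1949, 0.1379]
orientation: [-157.7, 8.5, -41.5]
force: [3.0, 7.5, -5.6]
opening: 0.0139
gripper_force: 30.1
```

```bash
python3 to.py 42 -30 0 0 47
```

```text
now uvn mm [0.7, -0.3, 47.4]
shift now-axes [-0.04  0.04  0.07] goal-axes [-0.04  0.04  0.07] turn [-0.29  0.06 -0.51]
t 10.2 F [ 3.   7.5 -5.6] M [ 0.21 -0.25  0.13] open 0.0139 j [ 26.3  11.3 -19.7 -23.1 -43.3  35.3]
goal q [ 26.5  11.3 -19.7 -22.8 -43.4  35.4] err 2.573593127743443e-29
```

Request:
play_rows(plan=[[0,0,0,2,0,3.46],[0,0,0,2,0,3.46],[0,0,0,2,0,3.46],[0,0,0,2,0,3.46],[0,0,0,2,0,3.46],[0,0,0,2,0,3.46],[0,0,0,2,0,3.46],[0,0,0,2,0,3.46],[0,0,0,2,0,3.46],[0,0,0,2,0,3.46],[0,0,0,2,0,3.46],[0,0,0,0,0,0],[0,0,0,0,0,0]])

```text
clock: 11.28
tool_pos: [0.5621, 0.1949, 0.138]
orientation: [-146.0, 26.7, -76.1]
force: [4.1, 2.4, -4.1]
opening: 0.0142
gripper_force: 30.1
```

```bash
python3 to.py -2 -30 0 0 47
```

```text
now uvn mm [0.9, -0.3, 47.4]
shift now-axes [-0.01  0.09  0.05] goal-axes [-0.01  0.09  0.05] turn [-0.04  0.03 -0.15]
t 11.28 F [ 4.1  2.4 -4.1] M [-1.54  1.04 -0.12] open 0.0142 j [ 20.2   6.1 -28.  -47.9 -24.6  24.1]
goal q [ 20.3   6.1 -28.  -47.9 -24.5  24.3] err 1.0766829281081263e-29
```

Request:
play_rows(plan=[[0,0,0,1,0,1.73],[0,0,0,1,0,1.73],[0,0,0,1,0,1.73],[0,0,0,1,0,1.73],[0,0,0,0,0,0]])

```text
clock: 11.7
tool_pos: [0.5628, 0.195, 0.1386]
orientation: [-145.0, 30.7, -82.7]
force: [6.3, 3.6, -3.7]
opening: 0.0138
gripper_force: 33.9
```

```bash
python3 to.py -10 -30 0 0 47; python3 ov.py ov5 -0.5 0 0
```

```text
now uvn mm [1.8, -0.2, 47.6]
shift now-axes [0.04 0.18 0.04] goal-axes [0.04 0.18 0.04] turn [-0.19  0.03 -0.24]
t 11.7 F [ 6.3  3.6 -3.7] M [-1.34  0.75  0.04] open 0.0138 j [ 19.4   5.4 -29.3 -53.9 -20.9  23.5]
goal q [ 19.5   5.4 -29.4 -53.9 -21.   23.6] err 4.885779592529628e-29
```

View pics/ov5.png

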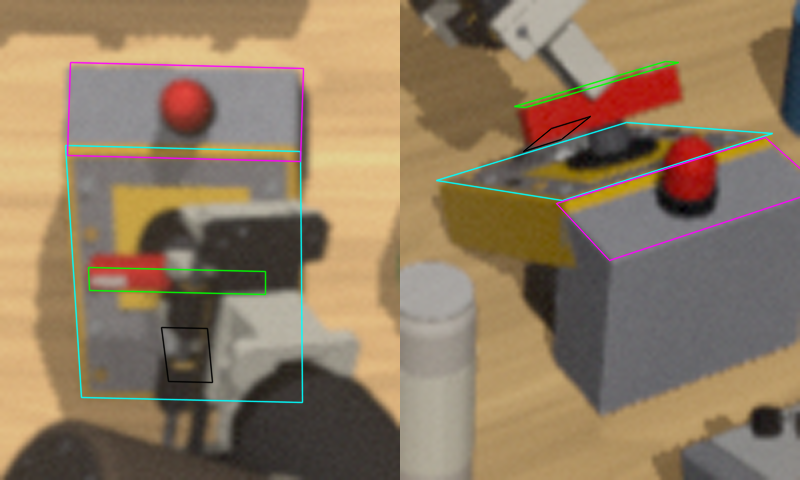

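Request:
play_rows(plan=[[0,0,0,1.5,0,2.6],[0,0,0,1.5,0,2.6],[0,0,0,1,0,1.73],[0,0,0,0,0,0],[0,0,0,0,0,0]])

```text
clock: 12.22
tool_pos: [0.5634, 0.1946, 0.1393]
orientation: [-144.6, 34.6, -89.3]
force: [5.9, 1.2, 0.1]
opening: 0.0141
gripper_force: 38.6
```

```bash
python3 to.py -18 -30 0 0 47
```

```text
now uvn mm [2.7, -0.6, 47.9]
shift now-axes [0.07 0.28 0.06] goal-axes [0.07 0.28 0.06] turn [-0.21  0.04 -0.08]
t 12.22 F [5.9 1.2 0.1] M [-1.56  0.58 -0.15] open 0.0141 j [ 18.4   4.8 -30.4 -60.8 -17.7  24. ]
goal q [ 18.4   4.9 -30.5 -60.9 -17.7  24.3] err 1.496088717769743e-26
```

Request:
play_rows(plan=[[0,0,0,0,0,0],[0,0,0,0,0,0],[0,0,0,0,0,0],[0,0,0,0,0,0],[0,0,0,0,0,0],[0,0,-0.5,0,0,0],[0,0,-2,0,0,0],[0,0,-3,0,0,0],[0,0,-3,0,0,0],[0,0,-2,0,0,0],[0,0,0,0,0,0]], grip=4.5)

```text
clock: 13.13
tool_pos: [0.5, 0.1443, 0.2112]
orientation: [-144.5, 34.7, -89.2]
force: [0.1, 0.4, -0.1]
opening: 0.045
gripper_force: 0.0
```

```bash
python3 to.py 90 -25 -25 0 60; python3 ov.py ov6 -0.5 0 0
```

```text
now uvn mm [-15.8, -51.4, 141.6]
shift now-axes [0.12 2.49 9.37] goal-axes [ 2.62 -5.14  7.79] turn [-50.13   3.4  -95.81]
t 13.13 F [ 0.1  0.4 -0.1] M [-1.52  1.99  0.08] open 0.045 j [ 25.8 -10.7 -39.6 -36.5 -17.2  -5.5]
goal q [ 42.2  12.1 -25.7   4.5 -48.6  44.4] err 4.519813335410931e-30
```

View pics/ov6.png

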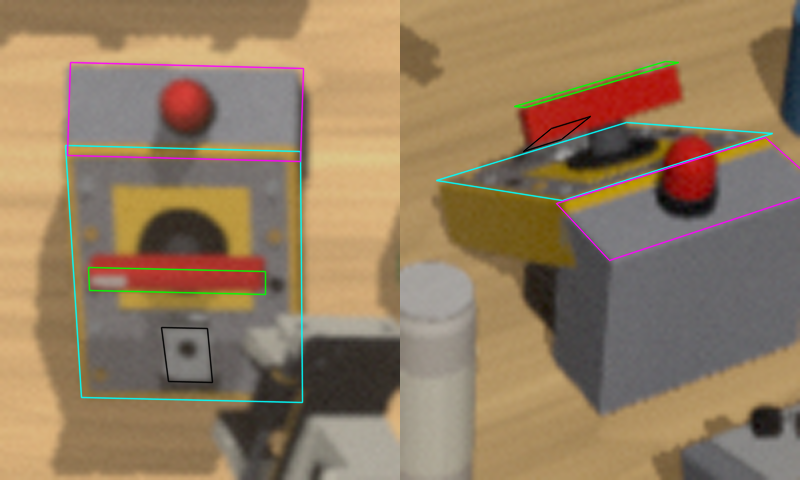

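Bar matches the off line in both views, hasp folded. Now plan the hasp arc with closed fingers.

```bash
cat > arc.py <<'E'
from ik import *
q=get_obs()['joint_pos']
for phi in(-15,-20):
  f=np.radians(phi); z=np.array([np.sin(f),-np.cos(f)]); x=np.array([np.cos(f),np.sin(f)])
  off=-(19*z-9.5*x)
  print(phi,'TCP=corner+',off.round(1))
  pts=[(-40,60),(-40,10)]+[(-98+50*np.cos(a)-4*np.sin(a),5+50*np.sin(a)+4*np.cos(a)) for a in np.radians([0,10,20,30])]+[(-75,30),(-85,30),(-97,30),(-90,90)]
  qq=q
  for P in pts:
    u,n=np.array(P)+off
    qq,e=ik(*goal(90,phi,0,u/1e3,0,n/1e3),qq); print(np.round(P,1),'tcp',round(u,1),round(n,1),'q',qq.round(0).astype(int),'%.0e'%e)
E
python3 arc.py; python3 to.py 90 -15 -10 0 150
```

```text
-15 TCP=corner+ [14.1 15.9]
[-40  60] tcp -25.9 75.9 q [ 47   6 -39  19 -37  28] 1e-29
[-40  10] tcp -25.9 25.9 q [ 45  11 -40  22 -30  27] 8e-30
[-48.   9.] tcp -33.9 24.9 q [ 45  11 -42  22 -29  25] 3e-24
[-49.5  17.6] tcp -35.4 33.5 q [ 46  10 -42  22 -30  26] 6e-24
[-52.4  25.9] tcp -38.3 41.8 q [ 46   9 -42  22 -31  25] 6e-23
[-56.7  33.5] tcp -42.6 49.4 q [ 47   8 -42  21 -32  25] 2e-20
[-75  30] tcp -60.9 45.9 q [ 48   7 -45  23 -29  22] 4e-29
[-85  30] tcp -70.9 45.9 q [ 49   7 -47  24 -28  20] 2e-20
[-97  30] tcp -82.9 45.9 q [ 50   7 -49  26 -27  17] 3e-30
[-90  90] tcp -75.9 105.9 q [ 54   0 -45  20 -38  21] 1e-22
-20 TCP=corner+ [15.4 14.6]
[-40  60] tcp -24.6 74.6 q [ 45   8 -32  10 -44  37] 4e-21
[-40  10] tcp -24.6 24.6 q [ 43  13 -32  11 -38  38] 3e-23
[-48.   9.] tcp -32.6 23.6 q [ 44  13 -34  12 -37  37] 2e-28
[-49.5  17.6] tcp -34.0 32.2 q [ 44  12 -34  11 -38  37] 4e-28
[-52.4  25.9] tcp -37.0 40.5 q [ 45  11 -34  11 -38  36] 3e-24
[-56.7  33.5] tcp -41.3 48.1 q [ 45  10 -35  11 -39  36] 5e-22
[-75  30] tcp -59.6 44.6 q [ 46  10 -37  12 -37  34] 2e-19
[-85  30] tcp -69.6 44.6 q [ 47  10 -39  13 -36  32] 4e-25
[-97  30] tcp -81.6 44.6 q [ 48   9 -40  13 -35  31] 2e-22
[-90  90] tcp -74.6 104.6 q [ 51   3 -38  11 -43  31] 5e-28
now uvn mm [-16.0, -50.1, 139.4]
shift now-axes [-4.81  0.98  1.56] goal-axes [ 0.3  -5.01 -1.18] turn [ -41.55   10.32 -100.02]
t 13.23 F [-0.  -0.3 -0.3] M [-1.54  1.87 -0.01] open 0.0455 j [ 25.7 -10.3 -39.4 -36.9 -17.2  -5. ]
goal q [ 50.3  -0.7 -34.   15.6 -48.1  29.6] err 2.2335507095414968e-21
```

Request:
play_rows(plan=[[0,0,-2,0,0,0],[0,0,-1,-2.6,0.65,-6.25],[0,0,0,-2.6,0.65,-6.25],[0,0,0,-2.6,0.65,-6.25],[0,0,0,-2.6,0.65,-6.25],[0,0,0,-2.6,0.65,-6.25],[0,0,0,-2.6,0.65,-6.25],[0,0,0,-2.6,0.65,-6.25],[0,0,0,-2.6,0.65,-6.25],[0,0,0,-2.6,0.65,-6.25],[0,0,0,-2.6,0.65,-6.25],[0,0,0,-2.6,0.65,-6.25],[0,0,0,-2.6,0.65,-6.25],[0,0,0,-2.6,0.65,-6.25],[0,0,0,-2.6,0.65,-6.25],[0,0,0,-2.6,0.65,-6.25],[0,0,0,-2.6,0.65,-6.25],[0,0,0,0,0,0],[0,0,0,0,0,0]], grip=0)

```text
clock: 14.82
tool_pos: [0.4842, 0.1319, 0.227]
orientation: [179.9, -14.7, -0.6]
force: [-0.9, -0.0, 0.3]
opening: 0.0002
gripper_force: 0.0
```

```bash
python3 to.py 90 -15 -25 0 76
```

```text
now uvn mm [-21.6, -64.0, 163.1]
shift now-axes [ 1.96 -6.43  8.47] goal-axes [ 1.93 -6.4   8.5 ] turn [ 0.17  0.28 -0.11]
t 14.82 F [-0.9 -0.   0.3] M [-0.08  0.85 -0.04] open 0.0002 j [ 46.   -5.1 -36.8  14.3 -49.1  34.9]
goal q [ 47.4   5.7 -38.7  18.7 -36.9  27.9] err 6.728078587269073e-22
```

Request:
play_rows(plan=[[0.4,-1.6,1.5,0,0.1,0],[0.5,-1.6,2,0,0.1,0],[0.5,-1.6,2,0,0.1,0],[0.5,-1.6,2,0,0,0],[0,0,1,0,0,0],[0,0,0,0,0,0],[0,0,0,0,0,0]])

```text
clock: 15.4
tool_pos: [0.5255, 0.1938, 0.1502]
orientation: [179.8, -15.1, -0.7]
force: [-0.5, -1.2, 0.5]
opening: 0.0006
gripper_force: 0.0
```

```bash
python3 to.py 90 -15 -26 0 26; python3 ov.py ov7 -0.5 0 0
```

```text
now uvn mm [-24.6, -1.7, 76.3]
shift now-axes [ 1.16 -0.2   4.89] goal-axes [ 1.17 -0.17  4.89] turn [ 0.23 -0.06 -0.22]
t 15.4 F [-0.5 -1.2  0.5] M [ 0.    0.81 -0.04] open 0.0006 j [ 47.4   5.6 -38.9  19.  -37.   27.5]
goal q [ 44.7  10.8 -40.3  21.6 -30.   26.8] err 1.589162070755154e-30
```

View pics/ov7.png

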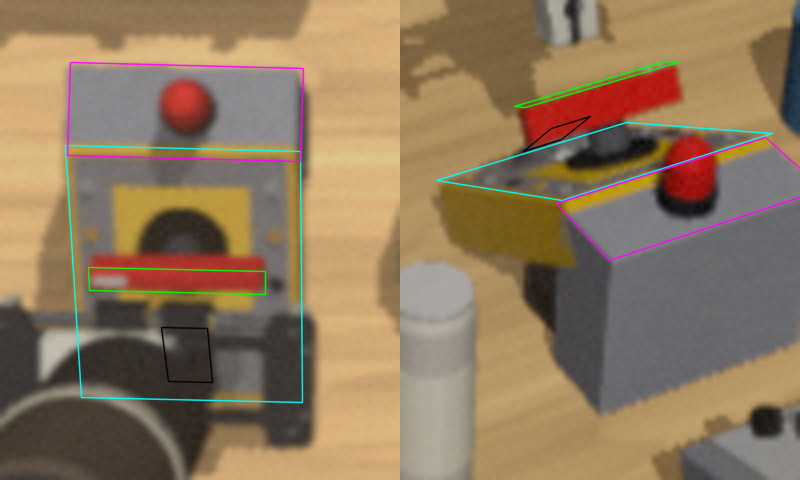

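Request:
play_rows(plan=[[0.3,-0.2,1.2,0,0,0],[0.3,0,1.2,0,0,0],[0.3,0,1.2,0,0,0],[0.2,0,0.8,0,0,0],[0.1,0,0.4,0,0,0],[0,0,0,0,0,0],[0,0,0,0,0,0]])

```text
clock: 16.08
tool_pos: [0.5497, 0.196, 0.1083]
orientation: [179.9, -15.2, -0.6]
force: [-0.8, -0.5, -0.7]
opening: 0.0001
gripper_force: 0.5
```

```bash
python3 to.py 90 -15 -34 0 26
```

```text
now uvn mm [-24.6, 0.6, 27.9]
shift now-axes [-0.86  0.06  0.42] goal-axes [-0.85  0.06  0.43] turn [ 0.16 -0.19 -0.11]
t 16.08 F [-0.8 -0.5 -0.7] M [-0.17  1.15 -0.03] open 0.0001 j [ 44.9  10.6 -40.4  22.  -30.2  26.2]
goal q [ 45.2  10.5 -41.6  22.4 -29.2  25.5] err 6.367278084451005e-24
```

Request:
play_rows(plan=[[-0.3,0,0.15,0,0,0],[-0.3,0,0.15,0,0,0],[-0.2,0,0.1,0,0,0],[-0.1,0,0.03,0,0,0],[-0.1,0,0.03,0,0,0],[0,0,0,0,0,0]])

```text
clock: 16.58
tool_pos: [0.5412, 0.1964, 0.101]
orientation: [179.9, -15.2, -0.6]
force: [-0.1, -0.7, 0.0]
opening: 0.0006
gripper_force: 0.0
```

```bash
python3 to.py 90 -15 -36 0 26
```

```text
now uvn mm [-35.7, 1.1, 25.8]
shift now-axes [-0.04  0.11 -0.01] goal-axes [-0.04  0.11 -0.01] turn [ 0.14 -0.19 -0.05]
t 16.58 F [-0.1 -0.7  0. ] M [-0.02  0.88 -0.03] open 0.0006 j [ 45.5  10.5 -42.2  23.3 -28.8  24.3]
goal q [ 45.4  10.5 -41.9  22.6 -29.   25.1] err 5.918727884098666e-25
```

Not yet in contact; creep on down-slope.

Request:
play_rows(plan=[[-0.1,0,0.03,0,0,0],[-0.1,0,0.03,0,0,0],[0,0,0,0,0,0]])

```text
clock: 16.83
tool_pos: [0.5395, 0.1963, 0.0997]
orientation: [179.9, -15.2, -0.6]
force: [0.7, 1.6, 0.6]
opening: 0.0004
gripper_force: 0.0
```

Request:
play_rows(plan=[[-0.1,0,0.03,0,0,0],[-0.1,0,0.03,0,0,0],[0,0,0,0,0,0]])

```text
clock: 17.08
tool_pos: [0.5376, 0.1963, 0.0986]
orientation: [179.9, -15.2, -0.6]
force: [0.4, 0.1, -0.0]
opening: 0.0006
gripper_force: 0.0
```

Request:
play_rows(plan=[[-0.1,0,0.03,0,0,0],[-0.1,0,0.03,0,0,0],[0,0,0,0,0,0]])

```text
clock: 17.33
tool_pos: [0.5359, 0.1963, 0.0975]
orientation: [179.9, -15.2, -0.6]
force: [-0.7, 0.7, -0.2]
opening: 0.0005
gripper_force: 0.0
```

Request:
play_rows(plan=[[-0.1,0,0.03,0,0,0],[-0.1,0,0.03,0,0,0],[0,0,0,0,0,0]])

```text
clock: 17.58
tool_pos: [0.5341, 0.1964, 0.0964]
orientation: [179.9, -15.2, -0.6]
force: [-0.1, 0.8, 0.3]
opening: 0.0008
gripper_force: 0.0
```

```bash
python3 to.py 90 -15 -44 0 26; python3 ov.py ov8 -0.5 0 0
```

```text
now uvn mm [-44.1, 0.9, 25.4]
shift now-axes [-0.    0.09 -0.06] goal-axes [-0.    0.09 -0.06] turn [ 0.16 -0.18 -0.07]
t 17.58 F [-0.1  0.8  0.3] M [-0.04  0.87 -0.03] open 0.0008 j [ 46.   10.3 -43.5  24.2 -27.9  22.7]
goal q [ 45.9  10.2 -43.2  23.4 -28.1  23.7] err 5.126787243055163e-27
```

View pics/ov8.png

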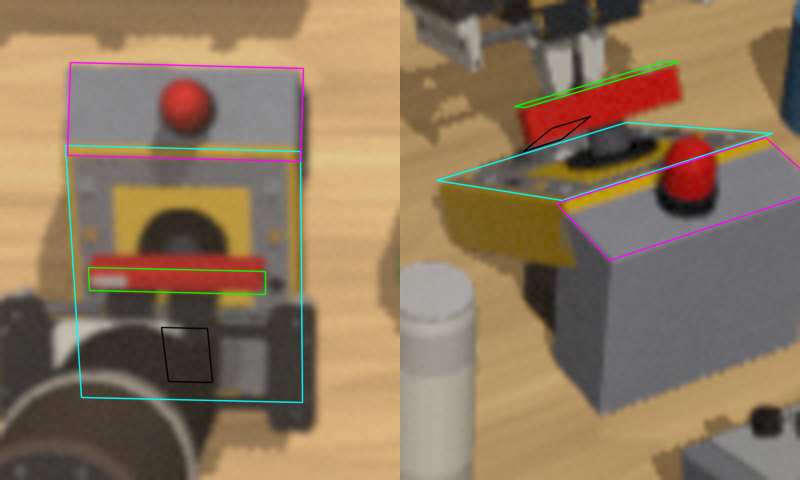

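Request:
play_rows(plan=[[-0.1,0,0.03,0,0,0],[-0.1,0,0.03,0,0,0],[0,0,0,0,0,0]])

```text
clock: 17.93
tool_pos: [0.5323, 0.1964, 0.0953]
orientation: [179.9, -15.2, -0.6]
force: [-0.7, -1.1, 0.4]
opening: 0.0002
gripper_force: 0.0
```

Request:
play_rows(plan=[[-0.1,0,0.03,0,0,0],[-0.1,0,0.03,0,0,0],[0,0,0,0,0,0]])

```text
clock: 18.18
tool_pos: [0.5305, 0.1963, 0.0942]
orientation: [179.9, -15.2, -0.6]
force: [0.1, -0.3, 0.1]
opening: 0.0003
gripper_force: 0.0
```

```bash
python3 to.py 90 -15 -48 0 26; python3 - <<'E'
from h import *
out=[]
for cam,o in(('top',(185,205)),('scene',(300,160))):
    S=snapshot(cam);f=S['frame'][o[1]:o[1]+50,o[0]:o[0]+50,::-1]
    out.append(cv2.convertScaleAbs(cv2.resize(f,(400,400),interpolation=cv2.INTER_CUBIC),alpha=1.6,beta=10))
    for n in('hasp_a','lip_a','hinge_a'): print(cam,n,[(r['position'],r['score']) for r in spot_point(cam,n)][:3] if n!='hasp_a' else [(r['position'],r['score']) for r in spot_in(cam,n)][:3])
cv2.imwrite('pics/z1.png',np.hstack(out))
E
```

```text
now uvn mm [-48.3, 0.9, 25.2]
shift now-axes [ 0.01  0.09 -0.08] goal-axes [ 0.01  0.09 -0.08] turn [ 0.16 -0.18 -0.07]
t 18.18 F [ 0.1 -0.3  0.1] M [-0.04  0.9   0.01] open 0.0003 j [ 46.2  10.1 -44.2  24.7 -27.4  21.9]
goal q [ 46.1  10.1 -43.8  23.9 -27.7  23. ] err 9.260637354426273e-28
top hasp_a [([0.4279, -0.1901, 0.0598], 0.66)]
top lip_a [([0.4594, -0.1973, 0.0842], 0.55)]
top hinge_a [([0.4251, -0.1852, 0.0538], 0.63)]
scene hasp_a [([0.539, 0.1833, 0.0761], 0.41), ([0.7172, -0.0075, 0.0969], 0.36)]
scene lip_a [([0.539, 0.1935, 0.0838], 0.54)]
scene hinge_a [([0.4945, 0.1954, 0.0542], 0.56)]
```

View pics/z1.png

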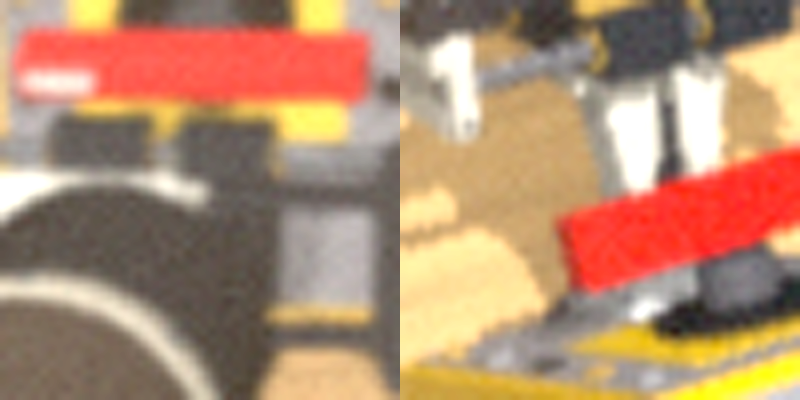

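I have now viewed 11 pictures, one over the allowed 10, so from here on I use only numbers. Continue the push, now rising with the arc.

Request:
play_rows(plan=[[-0.2,0,-0.1,0,0,0],[-0.2,0,-0.1,0,0,0],[-0.2,0,-0.1,0,0,0],[-0.2,0,-0.1,0,0,0],[0,0,0,0,0,0]])

```text
clock: 19.0
tool_pos: [0.5216, 0.1965, 0.0963]
orientation: [179.9, -15.2, -0.6]
force: [-0.1, -0.4, -0.1]
opening: 0.0007
gripper_force: 0.0
```

```bash
cat > st.py <<'E'
from h import *
for cam in('top','scene'):
    S=snapshot(cam)
    for n in('lip_a','hinge_a','grip_a'):
        for r in spot_point(cam,n):
            p=np.array(r['position'])
            if p[1]>.1:
                d=stR(.5)@(p-facept(0,0,0,-.5)); print(cam,n,'u %.1f v %.1f n %.1f'%tuple(1e3*np.array([d[0]*c+d[2]*s,d[1],-d[0]*s+d[2]*c])),r['score'])
E
python3 st.py; python3 to.py 90 -15 -60 0 30
```

```text
top grip_a u -0.3 v 2.8 n 34.1 0.76
scene lip_a u -46.0 v -1.6 n 15.3 0.4
scene hinge_a u -96.8 v 3.8 n 4.4 0.64
scene grip_a u -1.0 v 1.2 n 42.0 0.89
now uvn mm [-54.8, 1.0, 31.1]
shift now-axes [-0.48  0.1   0.24] goal-axes [-0.48  0.1   0.24] turn [ 0.15 -0.19 -0.07]
t 19.4 F [ 0.3 -0.2 -0.7] M [0.03 0.91 0.05] open 0.0004 j [ 47.    9.3 -45.   24.9 -27.6  21. ]
goal q [ 47.1   9.3 -45.6  24.8 -27.1  20.9] err 1.6560631596617101e-28
```

```bash
python3 - <<'E'
from h import *
S=snapshot('scene'); f=S['frame']
def H(x,z,a): return (-.098+x*np.cos(a)-z*np.sin(a), .005+x*np.sin(a)+z*np.cos(a))
for a in(0,10,20,30,45):
    r=np.radians(a); print(a,[proj(S,facept(H(x,z,r)[0],v,H(x,z,r)[1],-.5))[0].round(0).astype(int).tolist() for x,z in((.05,.018),(.05,-.002)) for v in(-.015,.015)])
print('bar',[proj(S,facept(u,v,n,-.5))[0].round(0).astype(int).tolist() for u,v,n in((-.008,-.056,.05),(-.008,.056,.05),(.008,-.056,.025),(.008,.056,.025))])
tip=[(-.0598,.0,.0127),(-.0548,0,.0311)]
print('tip,tcp',[proj(S,facept(*t,-.5))[0].round(1).tolist() for t in tip])
im=f[188:212,318:346].astype(int)
for row in im.sum(2)//3: print(' '.join('%3d'%v for v in row))
print('redness'); 
for row in (im[:,:,0]-im[:,:,2])[::2]: print(' '.join('%3d'%v for v in row))
E
```

```text
0 [[328, 192], [338, 189], [329, 199], [339, 196]]
10 [[326, 189], [336, 186], [329, 196], [339, 193]]
20 [[325, 186], [335, 183], [328, 193], [337, 190]]
30 [[323, 184], [333, 181], [326, 190], [336, 187]]
45 [[321, 181], [330, 178], [324, 186], [334, 183]]
bar [[319, 187], [356, 175], [324, 197], [362, 185]]
tip,tcp [[331.5, 194.2], [330.9, 187.6]]
 90  72  58  63  76  76  82  84  82  77  77  80  77  74  79  79  80  69  81  70  76  72  77  73  77  75  76  76
 92  75  58  63  80  76  73  73  79  79  79  71  75  79  76  76  75  77  74  74  75  79  71  75  75  69  68  76
 90  80  59  57  79  80  76  83  77  82  73  78  78  79  79  78  81  66  78  69  78  75  76  70  69  68  59  69
 88  84  64  65  71  78  77  85  78  77  74  74  79  73  76  75  76  77  75  75  74  66  68  58  55  59  55  63
 88  85  71  50  69  77  75  79  78  78  73  79  75  80  78  82  85  86  81  62  53  54  60  62  70  66  68  61
 90  87  79  57  60  78  81  77  76  74  80  77  83  82  80  92  90  87  85  56  57  59  64  72  77  74  68  68
 88  89  85  60  61  77  76  76  80  80  84  81  89  90  85  96 100  96  95
[... 2592 characters left out ...]
  -3   1  -1  -2  -2   1  -3
 13  11   9   5   4   6   6   9  18  31  47  42  52  41  17  -2   4   7   4  -1   6   7   1   7  12  17  20  40
  8   8  17  27  40  59  85 108 119 123 121 125 131 126  83  75  62  64  80  79  79  85  96  96 107 129 102 101
  6   8  12  22  30  43  49  62  63  71  74  80  89  99 106 105 113 121 121 128 112 108  95  59  56  24  20  34
 15  12   5  11  20  48  68  70  50   8   7   3   4   5   4   7   9  11  14  20  27  38  50  79 101 126 157 184
103  98  90  87  77  65  59  49  41  34  31  24  12  14  23  33  50  80 102 136 166 168 188 187 174 154 133 120
106  99  94  96 108 103 110 105 106 116 107 107 115 140 169 169 187 173 170 150 130 122  88  57  44  10   4   2
```

```bash
python3 - <<'E'
from h import *
S=snapshot('scene')['frame'].astype(int)
for n in('ov6','ov7','ov8',None):
    if n: im=cv2.imread(f'pics/{n}.png')[:,400:]; im=cv2.resize(im,(100,120),interpolation=cv2.INTER_AREA)[:,:,::-1].astype(int)[192-160:203-160,324-290:344-290]
    else: im=S[192:203,324:344]
    print(n)
    for row in im.sum(2)//3: print(' '.join('%3d'%v for v in row))
E
```

```text
ov6
 79  79  69  48  65  74  73  76  70  50  82  79  78  59  65  92  99  98  74  65
 81  66  53  74  71  78  78  63  59  88  90  97 111  95  81  64  66  71  73  72
 58  59  75  80  77  77  58  72 104 122 122 112  91  55  48  59  64  71  75  73
 66  82  72  58  59  85 117 122 106  98  96  98  95  61  54  60  63  67  71  72
 53  62  89 112 112 101 105 107 101 100  89  89  87  55  50  59  64  69  71  71
115 106  85  80  84 108 129 131 120 100  76  59  51  32  42  54  58  64  61  60
 78  77  81  85 102 134 150 140 122  80  43  30  26  19  36  44  48  45  40  39
 72  73  81  92 108 139 139 100  64  38  26  19  20  21  24  28  26  25  28  30
 80  82  89  90  91  98  93  61  32  28  24  20  23  21  23  25  28  34  32  36
 91  92  95  94  91  91  81  63  31  28  26  30  27  31  30  37  41  52  58  66
 90  96  96  92  90  89  84  79  64  55  48  52  59  63  62  66  73  80  86  92
ov7
 77  81  72  48  69  72  76  76  69  47  81  81  77  63  66  92 100  99  75  70
 77  64  55  79  79  74  77  67  57  88  93 101 112  97  85  64  68  73  75  72
 58  61  77  78  84  80  59  73 106 122 123 113  93 
[... 1736 characters left out ...]
  86  91  87  86  97  98  96  91  56  56  64  68  70  76  77
 85  81  77  88  83  87 100  98 100 102  94  98 100  62  52  62  68  67  76  74
 87  83  80  87  86 100 103 110 101 102  92  91  95  57  52  60  65  69  73  75
 89  87  85  83  82 111 132 134 121 103  77  60  54  34  43  55  61  64  69  69
 80  79  82  91 101 138 157 145 128  88  44  23  25  19  29  44  49  45  40  39
 74  76  82  99 109 146 144 103  62  37  20  22  19   9  16  18  28  24  30  29
 78  82  92  93  92  99  94  62  25  24  21  17  24  18  20  26  22  27  36  38
 92  94  95  94  92  90  84  68  38  31  31  30  25  33  33  38  47  48  62  64
 95  98  97  94  94  88  90  91  65  63  59  51  60  64  61  70  73  76  83  98
```

Request:
play_rows(plan=[[0.03,0,0.1,0,0,0],[0.03,0,0.1,0,0,0],[0.03,0,0.1,0,0,0],[0,0,0,0,0,0]])

```text
clock: 19.83
tool_pos: [0.5237, 0.1964, 0.0932]
orientation: [179.9, -15.2, -0.6]
force: [0.3, 0.1, 0.0]
opening: 0.0002
gripper_force: 0.0
```

Request:
play_rows(plan=[[0.03,0,0.1,0,0,0],[0.03,0,0.1,0,0,0],[0.03,0,0.1,0,0,0],[0,0,0,0,0,0]])

```text
clock: 20.17
tool_pos: [0.5253, 0.1965, 0.0906]
orientation: [179.9, -15.2, -0.6]
force: [-0.3, 0.2, -0.2]
opening: 0.0007
gripper_force: 0.0
```

Request:
play_rows(plan=[[0.03,0,0.1,0,0,0],[0.03,0,0.1,0,0,0],[0,0,0,0,0,0]])

```text
clock: 20.42
tool_pos: [0.5265, 0.1965, 0.0889]
orientation: [179.9, -15.2, -0.6]
force: [0.5, 0.2, 1.5]
opening: 0.0002
gripper_force: 0.2
```

Request:
play_rows(plan=[[0.03,0,0.1,0,0,0],[0.03,0,0.1,0,0,0],[0,0,0,0,0,0]])

```text
clock: 20.67
tool_pos: [0.5275, 0.1966, 0.0878]
orientation: [179.9, -15.2, -0.6]
force: [-7.7, 1.1, 10.9]
opening: 0.0006
gripper_force: 6.3
```

Request:
play_rows(plan=[[0.03,0,0.1,0,0,0],[0.03,0,0.1,0,0,0],[0,0,0,0,0,0]])

```text
clock: 20.92
tool_pos: [0.5285, 0.1965, 0.0869]
orientation: [179.9, -15.3, -0.6]
force: [-19.0, 0.3, 23.7]
opening: 0.0002
gripper_force: 14.2
```

```bash
python3 to.py 90 -15 -60 0 20; python3 st.py
```

```text
now uvn mm [-53.8, 1.1, 20.0]
shift now-axes [-0.6   0.11  0.15] goal-axes [-0.6   0.11  0.16] turn [ 0.12 -0.27 -0.06]
t 20.92 F [-19.    0.3  23.7] M [-0.07  5.35  0.01] open 0.0002 j [ 46.2  10.5 -45.5  26.3 -25.9  20.3]
goal q [ 46.4  10.4 -46.   26.  -25.5  20.3] err 1.653382242640521e-27
top grip_a u -0.8 v -2.5 n 35.6 0.68
scene lip_a u -46.5 v 0.6 n 11.3 0.65
scene lip_a u 94.5 v -6.0 n -22.4 0.49
scene hinge_a u -98.0 v 2.4 n 2.9 0.44
scene grip_a u 3.4 v -0.1 n 41.0 0.95
scene grip_a u -98.6 v 0.3 n 4.0 0.26
```

```bash
python3 - <<'E'
from h import *
S=snapshot('scene')
print('ov7 tip predicted',proj(S,facept(-.0295,-.0017,.058,-.5))[0].round(1),'tcp',proj(S,facept(-.0246,-.0017,.0763,-.5))[0].round(1))
im=cv2.imread('pics/ov7.png')[:,400:]; im=cv2.resize(im,(100,120),interpolation=cv2.INTER_AREA)[:,:,::-1].astype(int)
print(im[0:24,34:52].sum(2)//3)
# top view: free end predictions and current image at hasp right half
T=snapshot('top')
def H(x,z,a): return (-.098+x*np.cos(a)-z*np.sin(a), .005+x*np.sin(a)+z*np.cos(a))
for a in(0,20,45): print(a,[proj(T,facept(H(x,z,np.radians(a))[0],v,H(x,z,np.radians(a))[1],-.5))[0].round(0).astype(int).tolist() for x,z in((.05,.018),(0,0)) for v in(-.015,.015)])
E
```

```text
ov7 tip predicted [332.7 178. ] tcp [332.  171.1]
[[ 88  96 118 157 164 161 153 113  56  46  80 122 152 162 155 123 121 131]
 [ 88  90 112 157 164 162 149  84  42  46  82 114 149 161 151 110 105 122]
 [ 88  89 107 155 164 164 147  72  39  43  79 125 155 162 154 115  96 105]
 [ 88  91 102 136 160 162 148  85  46  43  81 136 159 163 154 118  95 102]
 [ 90  88  94 116 157 163 156 122  76  46  84 144 163 162 155 119  95  95]
 [ 94  91  92 111 154 163 161 150 102  57  83 141 161 162 155 125  95  94]
 [ 99  95  92 110 150 163 164 153 106  59  80 139 161 162 155 127  96 101]
 [101  97  95 107 140 160 162 153 113  58  73 130 157 160 154 129  97 100]
 [100  98  95 105 137 158 163 157 124  58  68 124 151 152 145 127  99  96]
 [ 91  92  94 108 137 158 163 154 121  62  65 114 138 138 133 122 111 100]
 [ 89  85  86 105 133 152 152 143 114  74  86 119 133 135 138 137 132 116]
 [ 88  88  94 109 125 137 136 131 118 109 117 135 138 136 137 136 135 134]
 [ 93  94 104 121 130 134 132 136 136 134 134 137 136 136 134 134 134 136]
 [ 97  97 100 112 134 138 135 135 135 136 136 136 136 136 135 136 139 139]

[... 205 characters left out ...]
42 144 142 143 142]
 [135 140 140 138 141 142 142 141 143 141 143 140 142 141 142 142 140 138]
 [136 141 140 139 139 140 140 141 142 141 141 140 140 139 138 138 137 134]
 [137 140 139 139 139 141 140 139 138 137 138 137 136 136 134 134 127 113]
 [133 138 139 138 138 138 136 136 135 135 133 132 130 121 111 108 103  96]
 [130 136 135 135 134 132 132 133 133 130 118 108 104 105  98  93  80  75]
 [126 130 130 130 130 129 121 111 108 104 107  95  88  82  79  80  75  75]
 [116 126 127 118 108 104 102 100  94  83  82  78  82  74  76  76  78  75]]
0 [[217, 227], [205, 227], [218, 241], [207, 240]]
20 [[216, 233], [205, 233], [218, 241], [207, 240]]
45 [[216, 242], [204, 242], [218, 241], [207, 240]]
```

```bash
python3 - <<'E'
from h import *
S=snapshot('scene')
t=np.radians(81)
for off in(0,10,19):
  print(off,[proj(S,facept(.0045+sg*.052*np.cos(t),.0008+sg*.052*np.sin(t),.0752-off/1e3,-.5))[0].round(1).tolist() for sg in(-1,1)])
im=cv2.imread('pics/ov3.png')[:,400:]; im=cv2.resize(im,(100,120),interpolation=cv2.INTER_AREA)[:,:,::-1].astype(int)
print((im[0:20,18:36].sum(2)//3)); print(im[0:12,60:76].sum(2)//3)
E
```

```text
0 [[319.1, 176.4], [357.3, 166.3]]
10 [[319.9, 180.3], [358.1, 170.1]]
19 [[320.7, 183.8], [358.8, 173.6]]
[[ 95  88  81  97 140 169 174 174 173 172 146  87  88  92  96  96  95  95]
 [ 93  92  85  85 123 168 174 174 173 174 157  93  82  92  94  94  97  93]
 [ 96  96  89  77 107 162 173 175 175 173 159 100  81  91  91  94  93  91]
 [ 97  94  94  82  95 143 170 174 174 172 151  91  73  88  90  91  91  91]
 [ 97  95  94  86  84 118 165 174 175 169 136  71  63  86  89  92  91  90]
 [ 98  97  95  89  80 101 151 172 174 167 127  68  57  82  92  93  95  94]
 [ 92  92  91  88  83  86 124 167 175 169 137  85  61  76  91  98 109 107]
 [ 92  92  91  90  87  80 109 159 173 174 164 131  91  85 104 114 126 127]
 [ 93  93  92  96  93  83  94 136 169 174 172 160 121  96 122 132 129 122]
 [ 98  97  99 111 107  92  87 119 166 174 174 169 138  90 114 122 118 101]
 [111 109 114 127 128 110  86 111 162 174 173 173 157  91  88  99  98  99]
 [129 128 130 132 132 116  87 103 150 173 175 175 161 105  89 106 113 117]
 [122 123 125 126 120  99  83  95 134 169 175 173 161 117  98 127 135 135]
 [105 103 103 105 
[... 612 characters left out ...]
 174 167 143 137 141 142 141]
 [130 119  65  25  27  64 123 168 175 173 167 149 142 143 143 143]
 [131 122  80  30  21  55 108 162 168 165 159 148 142 141 141 139]
 [137 131 100  39  23  44  93 145 148 145 144 140 138 134 137 138]
 [138 137 123  72  51  57  90 127 127 128 137 138 138 136 136 137]
 [140 139 133 111  99 102 115 134 133 134 139 138 138 140 140 141]
 [140 140 140 137 136 134 135 137 136 138 139 139 140 141 139 137]
 [140 137 138 137 137 138 137 137 137 139 137 138 137 138 137 134]
 [136 135 136 137 136 138 137 136 137 137 137 136 135 136 135 136]
 [135 137 135 135 137 136 138 137 135 135 136 139 139 137 138 137]
 [136 140 139 138 139 137 139 139 138 139 139 140 140 141 141 137]]
```

Request:
play_rows(plan=[[-0.06,0,-0.2,0,0,0],[-0.12,0,-0.5,0,0,0],[0,0,0,0,0,0]])

```text
clock: 21.72
tool_pos: [0.5251, 0.1968, 0.0926]
orientation: [179.9, -15.2, -0.6]
force: [0.1, -0.5, -0.4]
opening: 0.0006
gripper_force: 0.0
```

The fingertips in closed state are about at the TCP itself: contact with the lip's top came at TCP n = 22 mm, and in ov7 the tips ended at the TCP's pixel. So the tips have been passing over the lip; I'll redo the approach deeper.

```bash
python3 to.py 90 -15 -35 0 40;  python3 to.py 90 -15 -35 0 10
```

```text
now uvn mm [-53.9, 1.3, 26.6]
shift now-axes [ 1.48  0.13 -1.78] goal-axes [ 1.48  0.13 -1.79] turn [ 0.1  -0.23 -0.06]
t 21.72 F [ 0.1 -0.5 -0.4] M [0.03 0.85 0.04] open 0.0006 j [ 46.7   9.8 -45.1  25.4 -26.9  20.8]
goal q [ 46.1   9.  -41.3  21.4 -31.   25.8] err 2.0516670897151516e-22
now uvn mm [-53.9, 1.3, 26.6]
shift now-axes [2.25 0.13 1.12] goal-axes [2.25 0.13 1.11] turn [ 0.1  -0.23 -0.06]
t 21.72 F [ 0.1 -0.5 -0.4] M [0.03 0.85 0.04] open 0.0006 j [ 46.7   9.8 -45.1  25.4 -26.9  20.8]
goal q [ 44.4  12.2 -42.2  23.9 -26.8  24.6] err 6.0059563066632775e-25
```

Request:
play_rows(plan=[[0,0.1,-1,0,0,0],[0.5,0,-0.8,0,0,0],[0.5,0,0,0,0,0],[0.5,0,0,0,0,0],[0.26,0,0.97,0,0,0],[0.26,0,0.97,0,0,0],[0.1,0,0.4,0,0,0],[0,0,0,0,0,0]])

```text
clock: 22.38
tool_pos: [0.5464, 0.1941, 0.0896]
orientation: [179.7, -15.0, -0.6]
force: [-0.4, 0.5, -0.3]
opening: 0.0002
gripper_force: 0.0
```

```bash
python3 to.py 90 -15 -35 0 10
```

```text
now uvn mm [-36.8, -1.3, 13.3]
shift now-axes [ 0.26 -0.13  0.28] goal-axes [ 0.26 -0.13  0.28] turn [ 0.32 -0.03 -0.08]
t 22.38 F [-0.4  0.5 -0.3] M [-0.05  0.84 -0.06] open 0.0002 j [ 44.7  11.8 -42.6  24.2 -27.2  23.9]
goal q [ 44.4  12.2 -42.2  23.9 -26.8  24.6] err 7.359394755943014e-24
```

Request:
play_rows(plan=[[0.1,-0.1,0.15,0,0,0],[0.1,0,0.15,0,0,0],[0,0,0,0,0,0]])

```text
clock: 22.63
tool_pos: [0.5498, 0.1964, 0.0895]
orientation: [179.9, -15.2, -0.6]
force: [0.5, -0.2, 0.6]
opening: 0.0002
gripper_force: 0.0
```

Request:
play_rows(plan=[[-0.1,0,0.02,0,0,0],[-0.1,0,0.02,0,0,0],[-0.1,0,0.02,0,0,0],[-0.1,0,0.02,0,0,0],[0,0,0,0,0,0]])

```text
clock: 23.05
tool_pos: [0.5457, 0.1963, 0.088]
orientation: [179.9, -15.2, -0.6]
force: [0.8, 1.3, 0.4]
opening: 0.0001
gripper_force: 0.0
```

Request:
play_rows(plan=[[-0.1,0,0.02,0,0,0],[-0.1,0,0.02,0,0,0],[0,0,0,0,0,0]])

```text
clock: 23.3
tool_pos: [0.5451, 0.1966, 0.0881]
orientation: [179.9, -15.3, -0.6]
force: [5.6, -3.2, 2.9]
opening: 0.0008
gripper_force: 3.1
```

Request:
play_rows(plan=[[-0.05,0,0.01,0,0,0],[-0.13,0,-0.19,0,0,0],[-0.13,0,-0.19,0,0,0],[-0.13,0,-0.18,0,0,0],[-0.13,0,-0.18,0,0,0],[0,0,0,0,0,0]])

```text
clock: 23.8
tool_pos: [0.5376, 0.1968, 0.0938]
orientation: [179.9, -15.3, -0.6]
force: [3.9, -3.9, 5.7]
opening: 0.0005
gripper_force: 3.4
```

```bash
python3 to.py 90 -15 -41 0 17; python3 st.py
```

```text
now uvn mm [-42.4, 1.4, 21.4]
shift now-axes [0.24 0.14 0.39] goal-axes [0.25 0.14 0.39] turn [ 0.09 -0.3  -0.08]
t 23.8 F [ 3.9 -3.9  5.7] M [-1.23 -0.99 -0.26] open 0.0005 j [ 45.7  10.7 -43.6  24.7 -27.2  22.5]
goal q [ 45.1  11.3 -43.   23.9 -27.2  23.8] err 1.7277188664574482e-22
top grip_a u -0.9 v -1.0 n 36.1 0.87
scene lip_a u -45.6 v -2.4 n 21.9 0.6
scene hinge_a u -98.1 v -0.3 n 4.0 0.5
scene grip_a u 0.5 v 2.9 n 40.8 0.66
```

Request:
play_rows(plan=[[-0.15,0,-0.17,0,0,0],[-0.15,0,-0.17,0,0,0],[-0.16,0,-0.16,0,0,0],[-0.16,0,-0.16,0,0,0],[-0.18,0,-0.14,0,0,0],[-0.18,0,-0.14,0,0,0],[-0.19,0,-0.13,0,0,0],[-0.19,0,-0.13,0,0,0],[0,0,0,0,0,0]])

```text
clock: 24.95
tool_pos: [0.521, 0.1968, 0.1015]
orientation: [179.9, -15.3, -0.6]
force: [1.8, -2.7, 6.7]
opening: 0.0003
gripper_force: 3.3
```

```bash
python3 to.py 90 -15 -51 0 32; python3 st.py
```

```text
now uvn mm [-53.0, 1.3, 36.4]
shift now-axes [0.3  0.13 0.37] goal-axes [0.3  0.13 0.37] turn [ 0.11 -0.27 -0.07]
t 24.95 F [ 1.8 -2.7  6.7] M [-1.18 -0.6  -0.27] open 0.0003 j [ 47.3   8.8 -44.7  24.4 -28.4  21.4]
goal q [ 46.7   9.3 -44.1  23.6 -28.3  22.7] err 6.850544429215956e-25
top grip_a u 0.7 v -1.9 n 37.8 0.61
scene lip_a u -59.0 v -1.4 n 38.1 0.45
scene hinge_a u -101.9 v 1.1 n 9.7 0.42
scene grip_a u -0.3 v 1.4 n 38.1 0.65
```

```bash
python3 - <<'E'
from ik import *
q=get_obs()['joint_pos']
for u,n in((-40,36),(-40,16),(-60,20),(-87,22),(-89,26),(-80,100)):
    q,e=ik(*goal(90,-15,0,u/1e3,0.001,n/1e3),q);print(u,n,q.round(1),'%.0e'%e)
E
```

```text
-40 36 [ 46.3   9.3 -42.2  22.2 -30.   24.7] 3e-26
-40 16 [ 45.1  11.4 -42.8  23.9 -27.2  23.9] 9e-26
-60 20 [ 46.5  10.4 -46.   26.  -25.6  20.2] 8e-27
-87 22 [ 48.1   9.5 -50.4  30.  -22.9  14.4] 3e-30
-89 26 [ 48.6   9.  -50.5  29.6 -23.3  14.3] 5e-22
-80 100 [ 53.8   0.8 -45.7  20.8 -36.3  19.7] 6e-30
```

Request:
play_rows(plan=[[0.4,0,-0.2,0,0,0],[0.5,0,-0.15,0,0,0],[0.5,0,-0.1,0,0,0],[0,0,0,0,0,0]])

```text
clock: 25.68
tool_pos: [0.5338, 0.1971, 0.109]
orientation: [179.9, -15.2, -0.6]
force: [0.3, -0.4, 0.8]
opening: 0.0006
gripper_force: 0.0
```

```bash
python3 to.py 90 -15 -39 0 16; python3 st.py
```

```text
now uvn mm [-38.1, 1.6, 36.4]
shift now-axes [0.44 0.16 2.  ] goal-axes [0.44 0.16 2.  ] turn [ 0.11 -0.22 -0.08]
t 25.68 F [ 0.3 -0.4  0.8] M [ 0.    0.82 -0.  ] open 0.0006 j [ 46.4   9.3 -42.2  22.7 -30.   24.2]
goal q [ 45.   11.4 -42.7  23.8 -27.2  24.2] err 6.384638119097988e-28
top grip_a u 0.3 v -1.7 n 33.4 0.89
scene lip_a u -56.2 v -2.4 n 37.1 0.6
scene hinge_a u -100.1 v 1.8 n 3.5 0.56
scene hinge_a u -46.3 v 2.7 n -80.5 0.22
scene grip_a u 0.2 v 0.8 n 42.6 0.95
```

Hasp stays at about 30°. Go down behind it, then push its underside down-slope.

Request:
play_rows(plan=[[0.15,0.1,0.65,0,0,0],[0.15,0,0.65,0,0,0],[0.15,0,0.65,0,0,0],[0,0,0,0,0,0],[-0.3,0,0.07,0,0,0],[-0.3,0,0.07,0,0,0],[-0.3,0,0.05,0,0,0],[-0.3,0,0.05,0,0,0],[-0.3,0,0.05,0,0,0],[-0.3,0,0.05,0,0,0],[0,0,0,0,0,0]])

```text
clock: 27.0
tool_pos: [0.5264, 0.1968, 0.0842]
orientation: [-180.0, -15.3, -0.5]
force: [1.7, 1.2, 2.8]
opening: 0.0006
gripper_force: 1.9
```

```bash
python3 to.py 90 -15 -75 0 22; python3 st.py
```

```text
now uvn mm [-56.9, 1.3, 18.7]
shift now-axes [-1.84  0.13  0.14] goal-axes [-1.84  0.13  0.15] turn [-0.   -0.33 -0.04]
t 27.0 F [1.7 1.2 2.8] M [ 0.55 -0.2   0.2 ] open 0.0006 j [ 46.2  10.5 -46.1  27.  -25.1  19.5]
goal q [ 47.4   9.7 -48.4  27.9 -24.2  17.3] err 4.869078489601636e-28
top grip_a u 0.3 v 1.4 n 34.8 0.81
scene lip_a u 0.6 v 2.5 n -3.1 0.29
scene hinge_a u -103.4 v 1.1 n 4.5 0.61
scene grip_a u -0.2 v 0.1 n 38.5 0.95
```

Request:
play_rows(plan=[[-0.3,0,0.03,0,0,0],[-0.3,0,0.03,0,0,0],[-0.3,0,0.03,0,0,0],[-0.3,0,0.03,0,0,0],[-0.3,0,0.03,0,0,0],[-0.3,0,0.03,0,0,0],[0,0,0,0,0,0]])

```text
clock: 27.98
tool_pos: [0.5079, 0.195, 0.0759]
orientation: [179.8, -15.1, -0.6]
force: [0.2, 0.5, -0.0]
opening: 0.0006
gripper_force: 0.0
```

```bash
python3 to.py 90 -15 -88 0 25; python3 st.py
```

```text
now uvn mm [-77.1, -0.6, 20.7]
shift now-axes [-1.16 -0.06 -0.13] goal-axes [-1.16 -0.06 -0.13] turn [ 0.2  -0.13 -0.06]
t 27.98 F [ 0.2  0.5 -0. ] M [-0.03  0.81  0.05] open 0.0006 j [ 47.4   9.8 -49.2  29.2 -23.7  15.9]
goal q [ 48.4   9.1 -50.5  29.6 -23.2  14.6] err 5.468320116977392e-30
top hinge_a u -2.1 v 0.5 n 35.5 0.7
top grip_a u -1.3 v -1.2 n 34.9 0.95
scene lip_a u -97.4 v 2.5 n 2.8 0.71
scene hinge_a u -100.0 v 1.1 n 5.4 0.61
scene grip_a u -0.2 v 0.3 n 42.4 0.61
scene grip_a u -44.4 v 3.1 n -78.6 0.6
```

Request:
play_rows(plan=[[-0.3,0,-0.03,0,0,0],[-0.3,0,-0.03,0,0,0],[-0.3,0,-0.03,0,0,0],[-0.3,0,-0.03,0,0,0],[0,0,0,0,0,0]])

```text
clock: 28.8
tool_pos: [0.4966, 0.196, 0.0746]
orientation: [179.9, -15.2, -0.6]
force: [0.1, 0.3, 0.4]
opening: 0.0008
gripper_force: 0.2
```

```bash
python3 to.py 90 -15 -88 0 25; python3 - <<'E'
from h import *
for cam in('scene','top'):
    S=snapshot(cam)
    for fn,n in((spot_in,'hasp_a'),(spot_point,'lip_a')):
        for r in fn(cam,n):
            p=np.array(r['position']); d=stR(.5)@(p-facept(0,0,0,-.5)); print(cam,n,'u %.1f v %.1f n %.1f'%tuple(1e3*np.array([d[0]*c+d[2]*s,d[1],-d[0]*s+d[2]*c])),r['score'])
E
```

```text
now uvn mm [-87.5, 0.2, 25.3]
shift now-axes [-0.04  0.02  0.04] goal-axes [-0.04  0.02  0.04] turn [ 0.12 -0.2  -0.05]
t 28.8 F [0.1 0.3 0.4] M [0.12 0.73 0.05] open 0.0008 j [ 48.4   9.  -50.8  30.5 -23.1  13.7]
goal q [ 48.4   9.1 -50.5  29.6 -23.2  14.6] err 3.499806720292302e-22
scene hasp_a u -97.9 v -15.2 n 18.1 0.57
scene lip_a u -45.7 v 2.3 n -80.5 0.61
scene lip_a u -108.5 v -4.8 n 49.7 0.44
top hasp_a u -151.9 v -390.2 n 40.5 0.68
top hasp_a u -101.6 v 262.5 n -11.9 0.53
top hasp_a u 104.1 v -4.8 n 16.0 0.2
top hasp_a u 117.3 v -191.6 n -7.0 0.17
top lip_a u -111.1 v -394.8 n 50.7 0.64
top lip_a u -141.6 v -661.9 n -25.3 0.32
```

Request:
play_rows(plan=[[-0.1,0,0,0,0,0],[0,0,0,0,0,0],[0.4,0,-0.1,0,0,0],[0.7,0,-0.2,0,0,0],[0.7,0,-0.2,0,0,0],[0.4,0,-0.5,0,0,0],[0,0,-1.5,0,0,0],[0,0,-2.5,0,0,0],[0,0,-3,0,0,0],[0,0,-3,0,0,0],[0,0,-3,0,0,0],[0,-2,-3,0,0,0],[0,-3,-2,0,0,0],[0,-3,-1,0,0,0],[0,-3,0,0,0,0],[0,-3,0,0,0,0],[0,0,0,0,0,0]])

```text
clock: 30.52
tool_pos: [0.4663, 0.3411, 0.2729]
orientation: [179.9, -15.2, -0.4]
force: [0.1, -0.2, -0.3]
opening: 0.0003
gripper_force: 0.0
```

```bash
cat > fin.py <<'E'
from h import *
for cam in('scene','top'):
    S=snapshot(cam); cv2.imwrite(f'pics/{cam}_end.png',S['frame'][:,:,::-1])
    for fn,n in((spot_in,'hasp_a'),(spot_point,'lip_a'),(spot_point,'hinge_a'),(spot_point,'grip_a')):
        for r in fn(cam,n):
            p=np.array(r['position']); d=stR(.5)@(p-facept(0,0,0,-.5)); 
            if abs(d[1])<.1: print(cam,n,'u %.1f v %.1f n %.1f'%tuple(1e3*np.array([d[0]*c+d[2]*s,d[1],-d[0]*s+d[2]*c])),r['score'])
    # handle angle from red pixels (top)
    f=S['frame'].astype(int); m=((f[:,:,0]-f[:,:,1]>70)&(f[:,:,0]-f[:,:,2]>70))
    b=[proj(S,facept(0,v,.045,-.5))[0] for v in(-.056,.056)]; ctr=(b[0]+b[1])/2
    ys,xs=np.nonzero(m); k=np.hypot(xs-ctr[0],ys-ctr[1])<28; 
    if cam=='scene': k&=ys<190+0*ys
    (vx,vy),_=cv2.fitLine(np.c_[xs[k],ys[k]].astype(np.float32),cv2.DIST_HUBER,0,.01,.01).ravel()[:2],0
    e=b[1]-b[0]; print(cam,'bar px',k.sum(),'slope deg',np.degrees(np.arctan(vy/vx)).round(2),'model at 0',np.degrees(np.arctan(e[1]/e[0])).round(2))
    def H(x,z,a): return (-.098+x*np.cos(a)-z*np.sin(a), .005+x*np.sin(a)+z*np.cos(a))
    for a in(60,75,90,100): print(a,[proj(S,facept(H(x,z,np.radians(a))[0],0,H(x,z,np.radians(a))[1],-.5))[0].round(1).tolist() for x,z in((.05,0),(.05,.018))])
E
python3 fin.py
```

```text
scene hasp_a u -99.6 v -7.8 n 41.0 0.51
scene lip_a u -100.3 v 2.9 n 4.8 0.69
scene lip_a u -0.4 v 1.1 n 37.6 0.44
scene lip_a u -108.4 v -0.9 n 50.5 0.42
scene bar px 313 slope deg -11.5 model at 0 -16.6
60 [[326.4, 181.1], [323.1, 177.8]]
75 [[324.0, 179.2], [320.7, 177.5]]
90 [[321.7, 178.5], [318.8, 178.4]]
100 [[320.3, 178.8], [317.7, 179.7]]
top hasp_a u -100.5 v -2.3 n 40.0 0.57
top lip_a u -111.8 v -1.7 n 53.1 0.54
top hinge_a u -99.6 v -1.3 n 3.6 0.64
top grip_a u 1.3 v 0.5 n 36.9 0.94
top bar px 330 slope deg 2.16 model at 0 1.39
60 [[210.4, 240.1], [210.1, 247.0]]
75 [[210.3, 245.1], [210.3, 251.8]]
90 [[210.4, 249.7], [210.6, 255.7]]
100 [[210.5, 252.5], [210.9, 257.7]]
```

Lip and plate read about 90° out in both cameras, and the bar is within about 1° of off. The gripper is clear, so I'm handing in.

```bash
python3 -c "
from plant import *
print(close_job())"
```

```text
the job is handed in; nothing more can be done
None
```

The job is handed in, with no verdict returned: the red-lamp station (iso_a) was turned to off against its stop (camera within about 1°), then its hasp swung about 90° out; nothing else was touched as far as the forces show (the green station and loose items were not re-measured), the gripper is clear, and I viewed 11 pictures, one over the limit of 10.

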